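Fill the open pot and bring it round to the front

TASK

Scoop up at least three of the four walnuts from the wooden box with the scoop, never touching the nuts with the fingers, tip them into the one open pot of the carousel, and stand the scoop upright back in the box. Then turn the carousel by its centre knob until the open pot stands squarely at the front stud, and finish with the fingers still gripping the knob, holding the turntable still; do not let go. Leave the salt shaker, jar, mill, mug and dish where they are.

Things in the scene. Friction and masses are not known exactly. Their poses are not given: they have to be found in the camera images.
- scoop: Loose steel nut scoop, 0.1 kg, 70 mm long, 60 wide: flat 1.6 mm floor, 28 mm side walls, 34 mm back wall, open front, upright wooden handle at the back. Origin: centre of its underside, 35 mm behind the front lip. x = forward out of the open front, z = up along the handle. It starts standing on the nut box floor, open front towards the nuts.
- scoop_grip (a point): Grip point on the scoop's handle, 37 mm behind and 90 mm above the scoop's origin. The handle wood is 24 mm front-to-back and 14 mm across (grasp across these 14 mm, the scoop's y axis); it reaches from 50 to 116 mm above the underside. Axes as the scoop's.
- scoop_bowl (a point): Middle of the scoop's inner floor, 2 mm above the scoop's origin. Axes as the scoop's.
- nut_box: Open-topped fixed wooden box 250 x 84 x 44 mm, walls and floor 7 mm (inside 236 x 70 mm). Origin: underside centre. x = along its length, from the scoop's end to the nuts' end (roughly to the robot's left). Floor 7 mm above the range top. At the x end a 45 degree ramp rises from the floor (foot at x = +83 mm) to the end wall (68 mm tall there): pushed along the floor to it, the scoop gathers the nuts.
- carousel_base: Fixed dark wooden foot of the carousel, a disc 210 mm across. Origin: centre of its underside, on the turning axis. Its -x side is the FRONT, roughly towards the robot, marked by a tongue with a small steel stud that sticks out beyond the turntable, 139 mm from the axis.
- front_spot (a point): Point over the foot, 78 mm from the axis straight towards the stud, 35 mm above the range top: where the open pot's centre must come.
- turntable (a joint): Turntable angle (rad), positive anticlockwise from above; 0 = open pot at the front stud. Round wood, 250 mm across, top 29 mm above the range top, free to turn over a full turn either way, light friction (0.06 N m), no spring. Four white pots 86 mm across, 90 degrees apart, centres 78 mm from the axis: three with domed lids (button tops 93 mm above the range), one open.
- open_pot (a point): Centre of the inner floor of the one pot without a lid, 35 mm above the range top. Its rim is 71 mm above the range top, the inside 78 mm across at the rim. Turns with the turntable.
- knob_center (a point): Centre of the carousel's round wooden centre knob, on the turning axis: 42 mm diameter, 35 mm tall, top 131 mm above the range top, this point 113.5 mm above it. Fixed to the turntable; can be grasped at any yaw. Below it an 18 mm post.
- nut0: A walnut, see its centre point; origin at its centre.
- nut0_center (a point): Centre of a loose walnut, lumpy, about 25 x 23 x 21 mm, 12 g, lying on the nut box floor between the scoop and the box's x end.
- nut1: A walnut, see its centre point; origin at its centre.
- nut1_center (a point): Centre of a loose walnut, lumpy, about 25 x 23 x 21 mm, 12 g, lying on the nut box floor between the scoop and the box's x end.
- nut2: A walnut, see its centre point; origin at its centre.
- nut2_center (a point): Centre of a loose walnut, lumpy, about 25 x 23 x 21 mm, 12 g, lying on the nut box floor between the scoop and the box's x end.
- nut3: A walnut, see its centre point; origin at its centre.
- nut3_center (a point): Centre of a loose walnut, lumpy, about 25 x 23 x 21 mm, 12 g, lying on the nut box floor between the scoop and the box's x end.
- salt: Bystander, leave alone: salt shaker, 44 mm across, 90 mm tall, in the gap between the box and the carousel, towards the back. Origin: centre of its underside.
- jar: Bystander, leave alone: glass jar with steel lid, 66 mm across, 94 mm tall, behind the nut box, left of the mill. Origin: centre of its underside.
- mill: Bystander, leave alone: wooden pepper mill, 58 mm across, 170 mm tall, behind the nut box. Origin: centre of its underside.
- mug: Bystander, leave alone: spotted mug, 82 x 114 x 91 mm, behind the carousel on the left. Origin: centre of its underside.
- dish: Bystander, leave alone: small shallow dish, 100 mm across, 31 mm tall, behind the carousel. Origin: centre of its underside.

How it is judged:
By the outcome, as a careful person would: the job done as asked, in the order asked, and still so for the second after the job is handed in, while the arm keeps its last pose, push and grip.
It also fails if it takes over 64 s, if anything falls off the work surface, if the arm or the gripper's body presses on something with over 40 N, if the wrist force passes 120 N, or if a joint passes its speed limit or range.

ROBOT

A 6-joint arm with a two-finger parallel gripper is mounted at the origin on a cart in front of the work surface, level with it; the furniture and walls round the work are solid. World frame = base frame: x ahead of the robot, y to its left, z up, the work surface at z = 0. Lengths are in mm, angles in rad, forces in N, time in s.
With the tool pointing down it reaches from about 300 to 750 mm from the base axis. Payload 8.5 kg.
Tool frame: the origin (TCP) lies midway between the tips of the shut fingers; the grasp point (between the pads) lies 19 mm behind it (robot.grip_depth is the distance from the TCP to the grasp point, in mm); z points along the fingers, y is the direction in which the jaws open and shut (so a half turn about z gives the same grasp; the last joint's range is limited). The gripper opens to 88 mm and grips with 3 to 60 N. Pads are 18 mm wide; open, the fingers measure 123 mm over their backs; the gripper's body (75 mm by 187 mm) begins 45 mm behind the grasp point.
Start: joints at [-1.421, 0.381, 1.297, -0, 1.464, -0.215], TCP at [196.213, -513.791, 238.748] pointing down, gripper open.
Joint ranges: [-3.11, 3.11], [-0.89, 2.33], [0.22, 2.48], [-1.42, 4.56], [0.17, 2.85], [-2.88, 2.88]. Speed limits (rad/s): [2.39, 2.39, 3.14, 3.14, 3.14, 3.14].

INTERFACE

Orientations are given as [roll, pitch, yaw] about the fixed x, y, z axes, in that order (R = Rz(yaw) Ry(pitch) Rx(roll)).
In Python, from rig import robot gives the robot as it stands. The module is installed in compiled form; this text tells all that it offers.
- The arm moves only by the shell command python3 -m crank 'ROWS'. ROWS is JSON, a list of rows, each a list of 3 entries, a list of its own where there are three numbers: the opening, from 0 (shut) to 1 (fully open), then the shift along the tool's x, y, z in mm, then the turn, a rotation vector about the tool's x, y, z in rad. In form: [[fingers, [tx, ty, tz], [rx, ry, rz]], ...]. A call has 1 to 8 rows; each row shifts and turns the commanded pose from where the row before left it, along the tool's axes as they then stand; what a row does not reach is not made up. A row lasts 1/12 s, in which the tool goes at most 41.7 mm and 7.16 degrees, less where a joint would pass 70% of its speed; a pose out of reach is approached as far as the arm can. A call with a gripper value outside its range is refused whole. The fingers move at their own pace and stop on an object; the grip force is fixed at half the most. Time passes only in rows, so rows that do not move let the fingers close. It gives the time, the measured TCP pose, the force and the opening at its end, in the units of the state.
- robot.observe(): the state, without advancing time (a new reading comes with each control period).
- robot.read_camera(name): name is "scene" or "top"; returns the picture (420x560x3 uint8, red, green, blue); there is no depth.
- robot.camera_model(name): a dict with "fovy" (degrees; the focal length in pixels is half the picture's height over the tangent of half this angle, whatever the lens; pixels are square), "cx", "cy" (the principal point, pixels), "rvec" (rotation vector, rad) and "tvec" (3), from world to camera coordinates, as OpenCV has them. Camera axes: x right, y down, z forward; pixel columns grow to the right and rows downward; lengths in mm; the calibration is good to about 2 mm. A picture is of the moment at which its call begins. camera_model takes no time and is no camera call.
- robot.sign_off(): hands the job in, once; it reports no verdict.
The state is a dict: "t": time; "joint_pos": joint angles; "qd": joint speeds; "tau": joint torques, N m; "position": TCP position; "ee_rot": TCP orientation; "ft_force": force on the tool from outside, world axes, zero at the start; "torque": the same for the moment, N m; "opening": opening from 0.0 (shut) to 1.0 (fully open).
Only numpy, scipy, OpenCV 4.12 (cv2) and the standard library are available. Lean on these libraries where they do the work, as an engineer would, in place of code of your own. Each camera call takes 0.05 s, during which the arm holds its last target.

## Working session

There is one attempt and no reset: what is moved stays moved. The work goes in short steps, Python scripts to look and compute and a shell command to move; the robot and the scene stay as the last step left them, time stands still between calls to the robot, and variables do not carry over. Pictures are saved under pics/ and viewed, and the job is handed in when it is done.

```bash
mkdir -p pics
python3 - <<'E'
from rig import robot
import cv2,numpy as np
for n in("scene","top"):
    im=robot.read_camera(n); cv2.imwrite(f"pics/{n}0.png",im[:,:,::-1]); print(n,robot.camera_model(n))
print(robot.observe())
E
```

```text
scene {'fovy': 54.93582820938273, 'cx': 280.2252675357762, 'cy': 203.48864017094488, 'rvec': array([ 0.60939961, -2.5397601 ,  1.2815121 ]), 'tvec': array([482.56385794, 236.77549108, 894.49295876])}
top {'fovy': 53.47587381444979, 'cx': 278.2106764681311, 'cy': 217.8807426318887, 'rvec': array([ 2.11034164, -2.08996863,  0.2398372 ]), 'tvec': array([  7.72948985, 592.11676821, 943.9457103 ])}
{'t': 0.1, 'joint_pos': array([-1.42128764e+00,  3.81098182e-01,  1.29816423e+00, -1.07289544e-05,
        1.46362099e+00, -2.15308549e-01]), 'qd': array([-4.41652700e-04, -1.06913787e-03, -2.66724989e-03, -2.80698609e-03,
        3.95918584e-04,  4.91027005e-05]), 'tau': array([ 3.11612312e-03, -4.38654220e+01, -2.24910253e+01,  7.14369072e-02,
        3.42972740e-02, -8.42579084e-05]), 'position': array([ 196.17912261, -513.54213234,  238.22286226]), 'ee_rot': array([-3.14032943e+00, -2.65346783e-04,  3.64818221e-01]), 'ft_force': array([ 0.32315666,  0.45394655, -0.89447401]), 'torque': array([0.03165195, 0.06432863, 0.00262838]), 'opening': 1.0004099177800707}
```

```bash
ls
```

```text
pics
```

View pics/scene0.png

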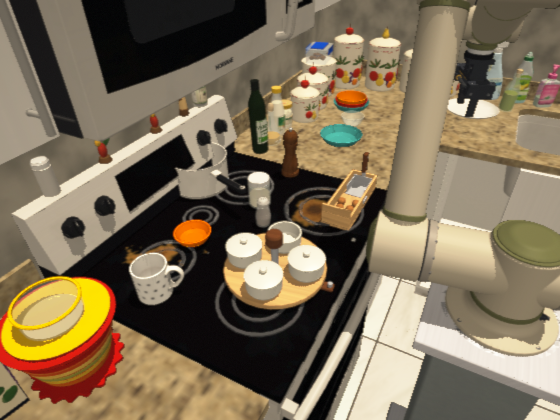

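View pics/top0.png

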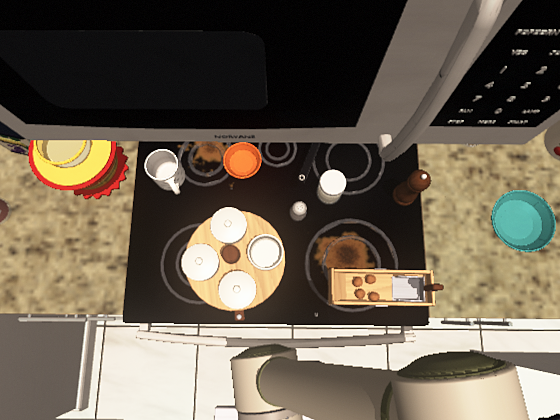

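The top view shows the box at px (330–435, 268–305), with the scoop at its right end and nuts near (365, 287). The knob is at (230, 254), the open pot at (265, 250) and the stud at (239, 317). I'll enlarge it.

```bash
cat > h.py <<'E'
import numpy as np,cv2
from rig import robot
def cam(n):
    m=robot.camera_model(n); f=210/np.tan(np.radians(m['fovy']/2))
    R=cv2.Rodrigues(np.array(m['rvec']))[0]; return f,m['cx'],m['cy'],R,np.array(m['tvec'])
def px2w(n,u,v,z):
    f,cx,cy,R,t=cam(n); d=R.T@np.array([(u-cx)/f,(v-cy)/f,1]); c=-R.T@t
    return c+d*(z-c[2])/d[2]
def w2px(n,p):
    f,cx,cy,R,t=cam(n); q=R@np.array(p,float)+t; return np.array([f*q[0]/q[2]+cx,f*q[1]/q[2]+cy])
def tri(obs):
    A=[];b=[]
    for n,u,v in obs:
        f,cx,cy,R,t=cam(n); c=-R.T@t; d=R.T@np.array([(u-cx)/f,(v-cy)/f,1]); d/=np.linalg.norm(d)
        P=np.eye(3)-np.outer(d,d); A.append(P); b.append(P@c)
    A=np.vstack(A);b=np.hstack(b); x=np.linalg.lstsq(A,b,rcond=None)[0]; return x,np.linalg.norm(A@x-b)
def crop(n,u0,v0,u1,v1,s,fn):
    im=robot.read_camera(n)[v0:v1,u0:u1,::-1]
    im=cv2.resize(im,None,fx=s,fy=s,interpolation=cv2.INTER_CUBIC)
    for u in range((u0+9)//10*10,u1,10):
        cv2.putText(im,str(u),(int((u-u0+.5)*s),9),0,.33,(0,255,255),1); cv2.line(im,(int((u-u0+.5)*s),10),(int((u-u0+.5)*s),14),(0,255,255),1)
    for v in range((v0+9)//10*10,v1,10):
        cv2.putText(im,str(v),(0,int((v-v0+.5)*s)),0,.33,(0,255,255),1)
    cv2.imwrite('pics/'+fn,im)
E
python3 - <<'E'
from h import *
crop('top',320,255,450,315,6,'t1.png'); crop('top',175,195,300,330,4,'t2.png'); crop('scene',310,140,390,240,6,'s1.png')
crop('scene',215,215,345,310,6,'s2.png')
f,cx,cy,R,t=cam('top');print(-R.T@t,f)
f,cx,cy,R,t=cam('scene');print(-R.T@t,f)
E
```

```text
[ 363.07256696   11.51288725 1053.44258541] 416.85069951760937
[146.63244042 732.97922865 728.20913289] 403.9584094303558
```

View pics/t1.png

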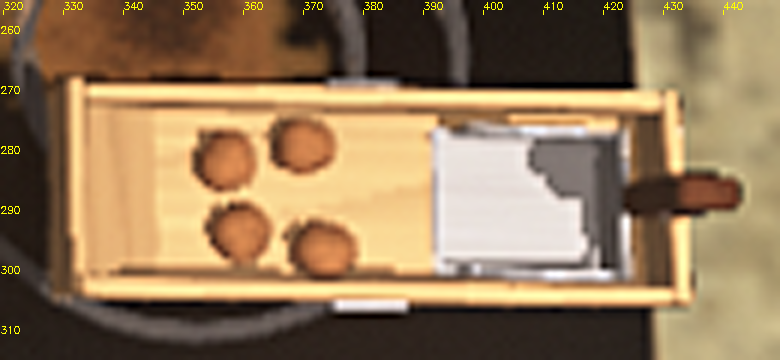

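View pics/t2.png

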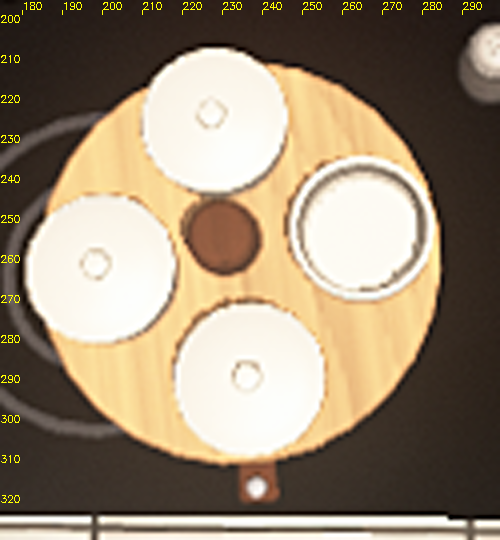

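View pics/s1.png

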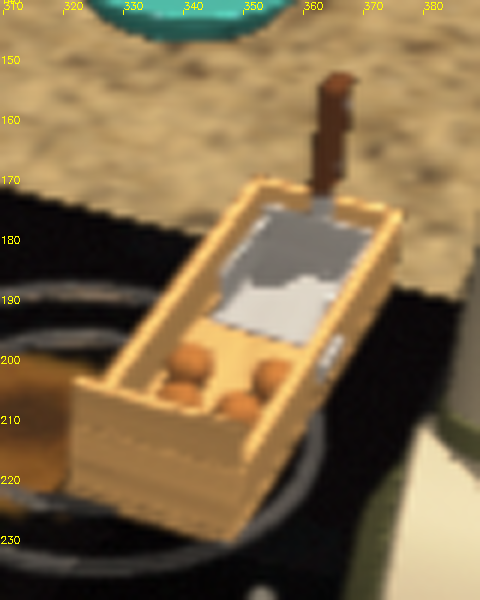

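View pics/s2.png

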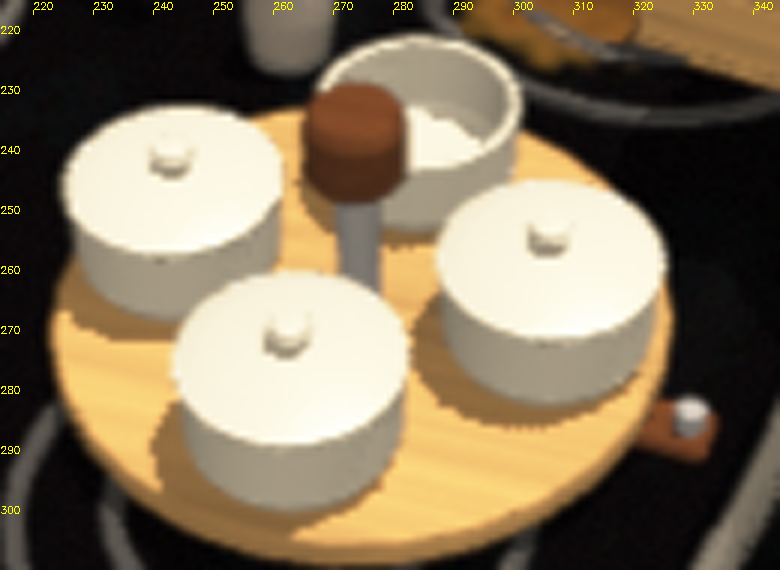

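The top crop shows the knob top at (230, 254), the stud at (238.5, 316), the open pot's rim at (264.8, 251.5), and lid buttons at (227, 223), (198, 260.5) and (236, 288.5). The scoop's handle top is at (437.8, 286). Nuts are at about (357, 281), (370, 279), (359, 293.5) and (373, 296).

Run:
```python
from h import *
np.set_printoptions(precision=1,suppress=True)
T=lambda x,y,z:px2w('top',320+x/6-.5,255+y/6-.5,z)
k=px2w('top',230,254,131);print('knob',k)
print('knob tri',tri([('top',230,254),('scene',310-95+ (355/6)-.5,215+108/6-.5)]))
for u,v in((227.25,223),(198.25,260.5),(236.25,288.5)):
    p=px2w('top',u,v,93);print('lid',p,np.linalg.norm((p-k)[:2]),np.degrees(np.arctan2(*(p-k)[1::-1])))
p=px2w('top',264.75,251.5,71);print('open',p,np.linalg.norm((p-k)[:2]),np.degrees(np.arctan2(*(p-k)[1::-1])))
for z in(15,25): 
  p=px2w('top',238.5,316.25,z);print('stud',p,np.linalg.norm((p-k)[:2]),np.degrees(np.arctan2(*(p-k)[1::-1])))
print('stud tri',tri([('top',238.5,316.25),('scene',215+690/6-.5,215+405/6-.5)]))
c=[T(68,77,68),T(679,92,44),T(690,304,44),T(75,299,68)]
for p in c: print('box',p)
print([np.linalg.norm(c[i]-c[(i+1)%4]) for i in range(4)])
print('handle',T(710,190.5,123), tri([('top',320+710/6-.5,255+190.5/6-.5),('scene',310+338/6-.5,140+80/6-.5)]))
for q in((433,130),(431,274),(628,124),(628,278)): print('floorcorner front / top back',T(*q,7+28))
for q in((225,160),(302,146),(239,232),(322,248)): print('nut',T(*q,18))
```

```text
knob [493.7 119.9 131. ]
knob tri (array([494.6, 120.2, 131.3]), np.float64(1.3749852169223917))
lid [572.6 133.5  93. ] 80.04130951276576 9.77394268855612
lid [483.3 197.2  93. ] 77.9750782491848 97.69313953938207
lid [420.3 107.3  93. ] 74.54076049886106 -170.2768153805099
open [509.   44.6  71. ] 76.79664296257214 -78.52832656124852
stud [358.5 107.5  15. ] 135.7807672078799 -174.75187782290067
stud [358.6 106.6  25. ] 135.824796502977 -174.36195957330668
stud tri (array([358.5, 106.9,  21.3]), np.float64(0.1355452302852109))
box [ 473.3 -112.    68. ]
box [ 472.3 -360.9   44. ]
box [ 388.7 -359.1   44. ]
box [ 387.7 -113.1   68. ]
[np.float64(250.1110871316104), np.float64(83.62775100584666), np.float64(247.18788620943826), np.float64(85.59582491441746)]
handle [ 427.7 -340.5  123. ] (array([ 426.9, -340.8,  122.9]), np.float64(1.196025607803351))
floorcorner front / top back [ 457.  -263.5   35. ]
floorcorner front / top back [ 399.7 -259.7   35. ]
floorcorner front / top back [ 460.1 -342.6   35. ]
floorcorner front / top back [ 398.9 -338.4   35. ]
nut [ 445.4 -182.1   18. ]
nut [ 451.5 -213.9   18. ]
nut [ 416.4 -186.8   18. ]
nut [ 410.3 -220.4   18. ]
```

The table is level at z = 0, and the measured sizes agree: box 250 x 84, pot radius about 78, knob at z 131. The handle is at about (427.5, -340.7), and the scoop and box axes lie along +Y. Now I'll go above the handle and turn the yaw to 90°.

```bash
cat >> h.py <<'E'
from scipy.spatial.transform import Rotation as Ro
def st():
    o=robot.observe(); return o,np.array(o['position']),Ro.from_euler('xyz',o['ee_rot'])
def to(p,rpy=None):
    o,x,R=st(); d=R.inv().apply(np.array(p)-x); print('tool shift',d.round(1))
    if rpy is not None: print('tool turn',(R.inv()*Ro.from_euler('xyz',rpy)).as_rotvec().round(3))
E
python3 -m crank '[[1,[34.7,-9.9,9],[0,0,0]],[1,[34.7,-9.9,9],[0,0,0]],[1,[34.7,-9.9,9],[0,0,0]],[1,[34.7,-9.9,9],[0,0,0]],[1,[34.7,-9.9,9],[0,0,0]],[1,[34.7,-9.9,9],[0,0,0]],[1,[34.7,-9.9,9],[0,0,0]],[1,[34.7,-9.9,9],[0,0,0]]]'
python3 -m crank '[[1,[0,0,0],[0,0,-0.12]],[1,[0,0,0],[0,0,-0.12]],[1,[0,0,0],[0,0,-0.12]],[1,[0,0,0],[0,0,-0.12]],[1,[0,0,0],[0,0,-0.12]],[1,[0,0,0],[0,0,-0.12]],[1,[0,0,0],[0,0,-0.12]],[1,[0,0,0],[0,0,-0.12]]]'
python3 -m crank '[[1,[0,0,0],[0,0,-0.12]],[1,[0,0,0],[0,0,-0.12]],[1,[0,0,0],[0,0,-0.006]],[1,[0,0,0],[0,0,0]]]'
python3 - <<'E'
from h import *
to([427.5,-340.7,78],[np.pi,0,np.pi/2])
print(st()[0]['joint_pos'],st()[0]['ft_force'])
crop('top',320,215,460,315,5,'t3.png');crop('scene',310,90,430,240,4,'s3.png')
E
```

```text
t: 0.97
position: [428.5, -339.5, 166.4]
ee_rot: [3.141, -0.0, 0.365]
ft_force: [0.7, 0.1, -0.0]
opening: 1.0
t: 1.63
position: [427.3, -340.7, 166.7]
ee_rot: [-3.141, -0.0, 1.331]
ft_force: [0.1, 0.0, -0.3]
opening: 1.001
t: 1.97
position: [427.3, -340.8, 166.7]
ee_rot: [-3.142, -0.0, 1.568]
ft_force: [-0.2, -1.1, -0.4]
opening: 0.998
tool shift [ 0.1  0.2 88.7]
tool turn [-0.    -0.    -0.003]
[-8.89906160e-01  4.37566505e-01  1.42584370e+00 -7.09935833e-06
  1.27824656e+00 -8.86816656e-01] [-0.17942021 -1.11333765 -0.37942188]
```

View pics/t3.png

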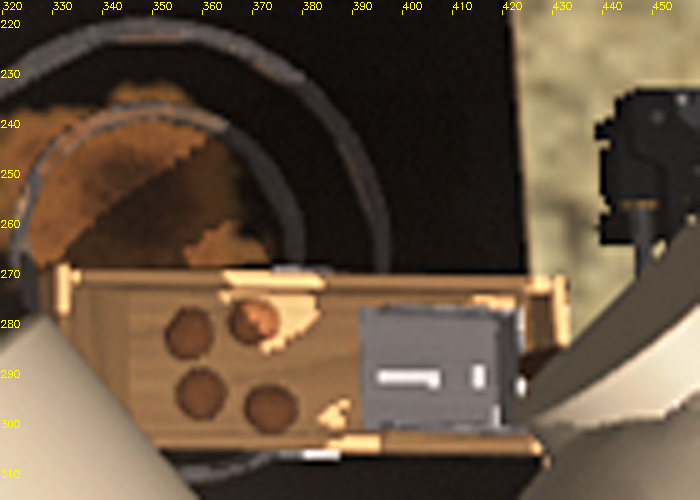

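View pics/s3.png

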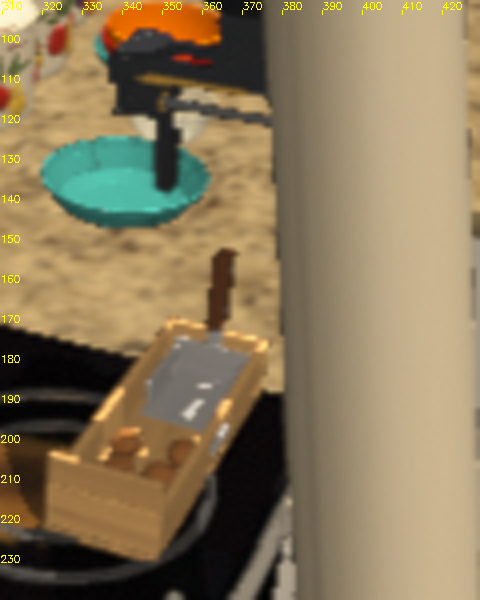

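The gripper hangs right above the handle and nothing has been disturbed. I'll go down and close on the handle.

```bash
python3 -m crank '[[1,[0,0,22],[0,0,0]],[1,[0,0,22],[0,0,0]],[1,[0,0,22],[0,0,0]],[1,[0,0,18],[0,0,0]],[1,[0,0,4.5],[0,0,0]],[1,[0,0,0],[0,0,0]],[0,[0,0,0],[0,0,0]],[0,[0,0,0],[0,0,0]]]'
python3 -m crank '[[0,[0,0,0],[0,0,0]],[0,[0,0,0],[0,0,0]],[0,[0,0,0],[0,0,0]],[0,[0,0,0],[0,0,0]],[0,[0,0,0],[0,0,0]],[0,[0,0,0],[0,0,0]]]'
python3 - <<'E'
from h import *
crop('top',320,215,460,315,5,'t4.png');crop('scene',310,90,430,240,4,'s4.png')
E
```

```text
t: 2.73
position: [427.7, -341.3, 79.5]
ee_rot: [3.14, 0.002, 1.57]
ft_force: [-0.2, 0.4, -0.5]
opening: 0.872
t: 3.23
position: [427.3, -340.8, 78.3]
ee_rot: [3.142, 0.0, 1.571]
ft_force: [-0.2, 0.4, -0.5]
opening: 0.42
```

View pics/t4.png

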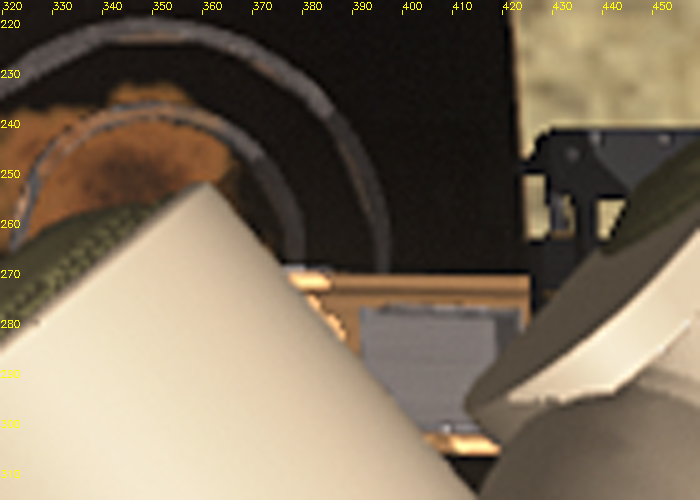

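View pics/s4.png

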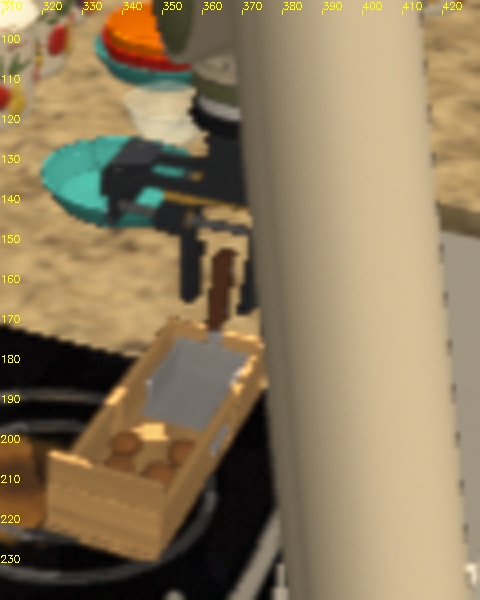

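The fingers straddle the handle nicely and are still closing.

```bash
python3 -m crank '[[0,[0,0,0],[0,0,0]],[0,[0,0,0],[0,0,0]],[0,[0,0,0],[0,0,0]],[0,[0,0,0],[0,0,0]],[0,[0,0,0],[0,0,0]],[0,[0,0,0],[0,0,0]]]'
python3 - <<'E'
from h import *
crop('scene',310,90,430,240,4,'s5.png')
E
```

```text
t: 3.83
position: [427.3, -340.7, 78.2]
ee_rot: [-3.141, -0.0, 1.571]
ft_force: [-0.2, 0.4, -0.4]
opening: 0.157
```

View pics/s5.png

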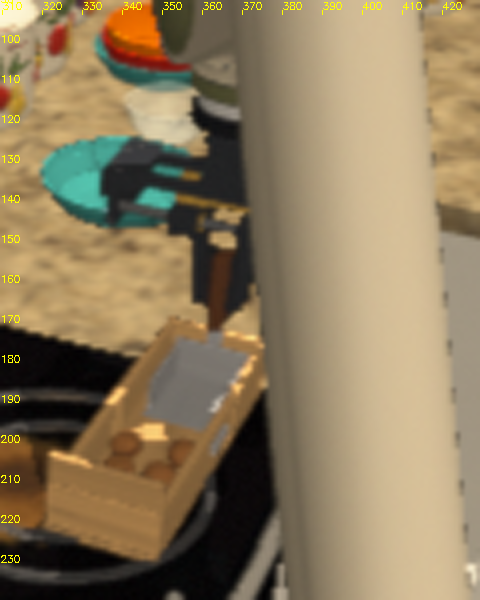

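The handle is gripped (13.8 mm opening). I'll centre the scoop in the box and push forward slowly, 115 mm to the ramp foot.

```bash
python3 -m crank '[[0,[3,1,0],[0,0,0]],[0,[6,1,0],[0,0,0]],[0,[6,0.5,0],[0,0,0]],[0,[6,0,0],[0,0,0]],[0,[6,0,0],[0,0,0]],[0,[6,0,0],[0,0,0]],[0,[6,0,0],[0,0,0]],[0,[6,0,0],[0,0,0]]]'
python3 -m crank '[[0,[6,0,0],[0,0,0]],[0,[6,0,0],[0,0,0]],[0,[6,0,0],[0,0,0]],[0,[6,0,0],[0,0,0]],[0,[6,0,0],[0,0,0]],[0,[6,0,0],[0,0,0]],[0,[5,0,0],[0,0,0]],[0,[5,0,0],[0,0,0]]]'
python3 - <<'E'
from h import *
crop('top',320,215,460,315,5,'t6.png');crop('scene',310,140,410,240,5,'s6.png')
E
```

```text
t: 4.55
position: [429.8, -295.1, 78.3]
ee_rot: [3.142, 0.0, 1.571]
ft_force: [0.6, 0.1, -0.4]
opening: 0.158
t: 5.22
position: [429.8, -249.3, 78.3]
ee_rot: [3.142, 0.0, 1.571]
ft_force: [-0.1, 0.5, -0.9]
opening: 0.157
```

View pics/t6.png

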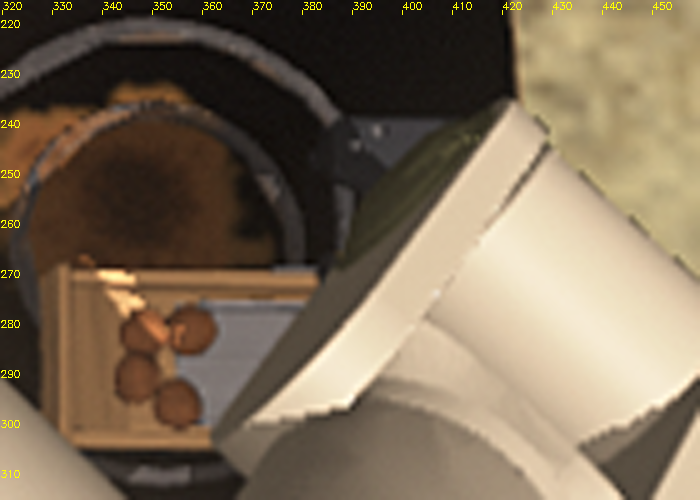

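View pics/s6.png

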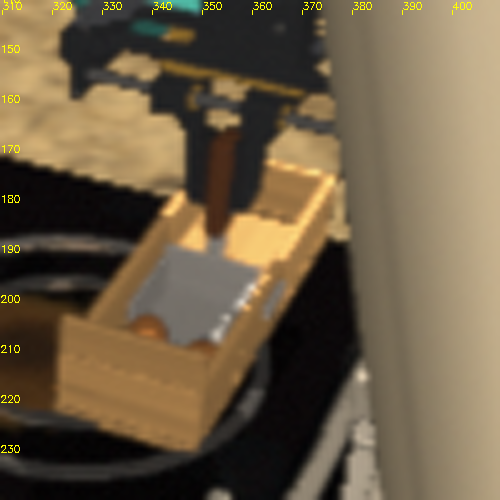

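The scoop is straight and the lip is at y ≈ -177. Two nuts already ride on the lip and two lie ahead at the ramp. I'll push on to the foot.

```bash
python3 -m crank '[[0,[4,0,0],[0,0,0]],[0,[4,0,0],[0,0,0]],[0,[4,0,0],[0,0,0]],[0,[4,0,0],[0,0,0]],[0,[3,0,0],[0,0,0]],[0,[2,0,0],[0,0,0]],[0,[0,0,0],[0,0,0]]]'
python3 - <<'E'
from h import *
crop('top',320,215,460,315,5,'t7.png');crop('scene',310,140,410,240,5,'s7.png')
E
```

```text
t: 5.9
position: [430.3, -230.1, 79.0]
ee_rot: [3.14, 0.004, 1.572]
ft_force: [-2.2, -6.9, 1.4]
opening: 0.157
```

View pics/t7.png

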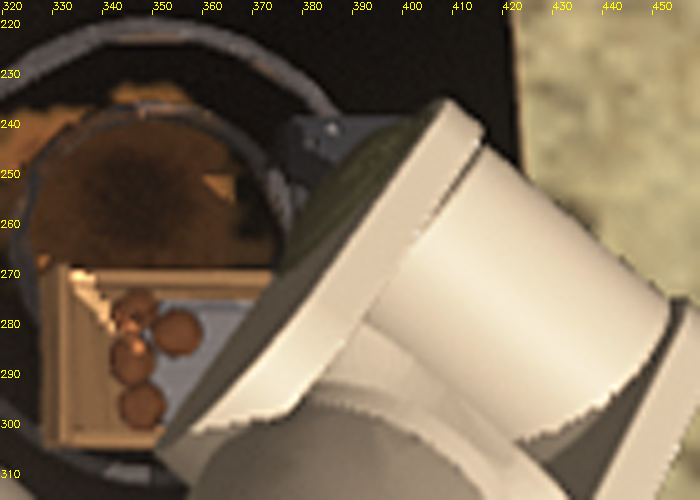

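View pics/s7.png

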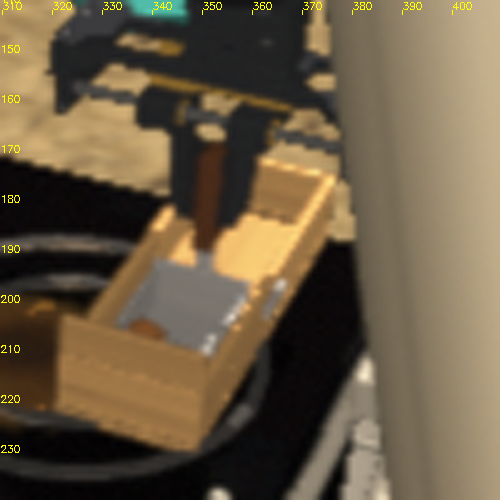

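The lip is at y ≈ -158. One nut is inside and three are abreast between lip and ramp, resisting at 7 N. I'll push a little more with a small sideways wiggle so they ride up.

```bash
python3 -m crank '[[0,[2,2,0],[0,0,0]],[0,[2,-2,0],[0,0,0]],[0,[1,-2,0],[0,0,0]],[0,[1,2,0],[0,0,0]],[0,[0,0,0],[0,0,0]]]'
python3 - <<'E'
from h import *
crop('top',320,245,420,315,7,'t8.png');crop('scene',310,140,410,240,5,'s8.png')
E
```

```text
t: 6.42
position: [430.4, -224.6, 79.2]
ee_rot: [3.14, 0.005, 1.572]
ft_force: [-2.9, -8.0, 4.2]
opening: 0.157
```

View pics/t8.png

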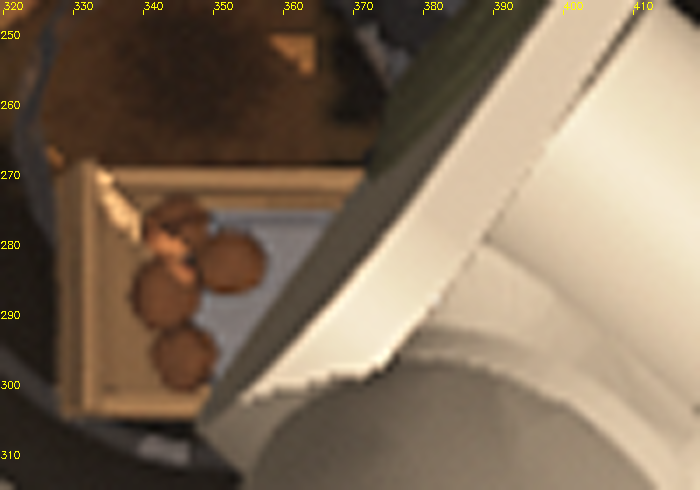

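View pics/s8.png

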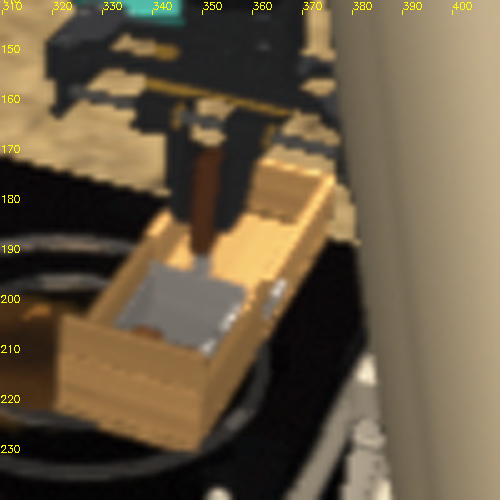

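Run:
```python
from h import *
np.set_printoptions(precision=1,suppress=True)
for x,y in((212,215),(212,330)): print(px2w('top',320+x/7-.5,245+y/7-.5,9))
for x,y,z in((178,222,25),(168,290,30),(184,356,25),(231,263,22)): print('nut',px2w('top',320+x/7-.5,245+y/7-.5,z))
print('ramp foot px',w2px('top',[430,-153.4,7]))
print('grip/handle foot',[w2px('scene',[430,-224.6,z]) for z in (57,123)])
```

```text
[ 460.7 -166.2    9. ]
[ 420.3 -165.1    9. ]
nut [ 456.7 -151.5   25. ]
nut [ 432.7 -146.6   30. ]
nut [ 410.4 -152.4   25. ]
nut [ 442.8 -170.2   22. ]
ramp foot px [344.8 287.7]
grip/handle foot [array([349.8, 189.9]), array([351.7, 170.6])]
```

```bash
cat >> h.py <<'E'
def wire(im,n,u0,v0,s,p,R,col=(0,255,0)):
    # scoop wireframe with grip at p and scoop rot R
    P=lambda q:tuple(int(c) for c in ((w2px(n,p+R.apply(np.array(q,float)-[-37,0,90]))-[u0,v0]+.5)*s))
    L=[((35,-30,0),(35,30,0)),((35,-30,0),(-35,-30,0)),((35,30,0),(-35,30,0)),((-35,-30,0),(-35,30,0)),
     ((35,-30,28),(-35,-30,28)),((35,30,28),(-35,30,28)),((35,30,0),(35,30,28)),((35,-30,0),(35,-30,28)),((-35,-30,34),(-35,30,34)),
     ((-37,0,50),(-37,0,116))]
    for a,b in L: cv2.line(im,P(a),P(b),col,1)
def grip():
    o,x,R=st(); g=x-R.apply([0,0,robot.grip_depth])
    # scoop axes: x=tool x, z=-tool z
    Rs=Ro.from_matrix(np.column_stack([R.apply([1,0,0]),-R.apply([0,1,0]),-R.apply([0,0,1])])); return g,Rs
def wirepic(n,u0,v0,u1,v1,s,fn):
    im=np.ascontiguousarray(robot.read_camera(n)[v0:v1,u0:u1,::-1]); im=cv2.resize(im,None,fx=s,fy=s,interpolation=cv2.INTER_CUBIC)
    im2=im.copy(); g,R=grip(); wire(im2,n,u0,v0,s,g,R); cv2.imwrite('pics/'+fn,np.hstack([im,im2]) if im.shape[1]<=400 else np.vstack([im,im2]))
E
python3 - <<'E'
from h import *
wirepic('top',325,262,385,312,6,'t9.png');wirepic('scene',315,150,385,240,5,'s9.png')
E
```

```text
(no output)
```

View pics/t9.png

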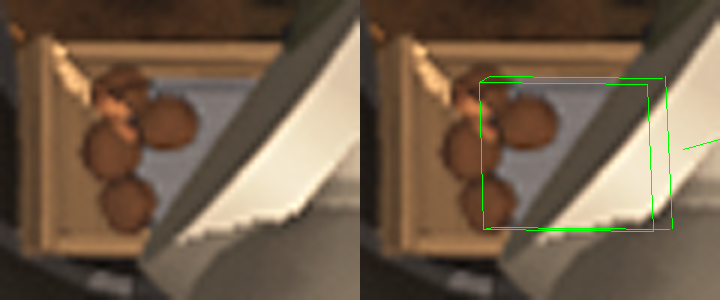

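View pics/s9.png

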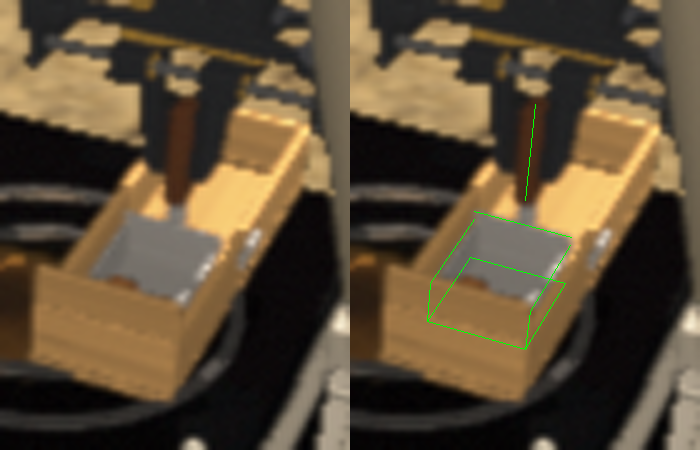

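The wireframe at the gripper pose fits the scoop, so nothing has slipped. The lip is at the ramp foot, under the edges of three nuts. Turning about the TCP carries the lip up along the 45° ramp (about +5/+5 mm per 0.07 rad), which should take the nuts aboard.

```bash
python3 -m crank '[[0,[0,0,0],[0,0.05,0]],[0,[0,0,0],[0,0.05,0]],[0,[0,0,0],[0,0.05,0]],[0,[0,0,0],[0,0.05,0]],[0,[0,0,0],[0,0.05,0]],[0,[0,0,0],[0,0,0]]]'
python3 - <<'E'
from h import *
wirepic('top',325,262,385,312,6,'t10.png');wirepic('scene',315,150,385,240,5,'s10.png')
E
```

```text
t: 7.12
position: [429.9, -223.7, 78.0]
ee_rot: [3.141, -0.252, 1.569]
ft_force: [-0.6, -0.2, -0.4]
opening: 0.16
```

View pics/t10.png

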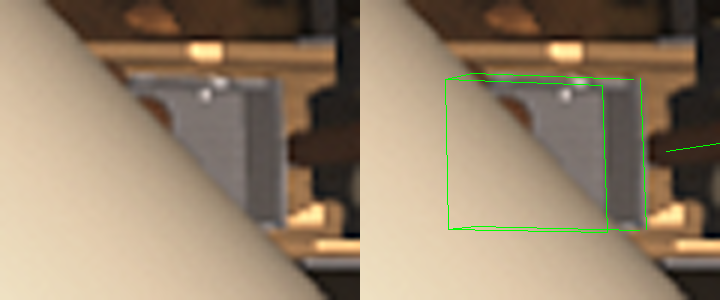

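View pics/s10.png

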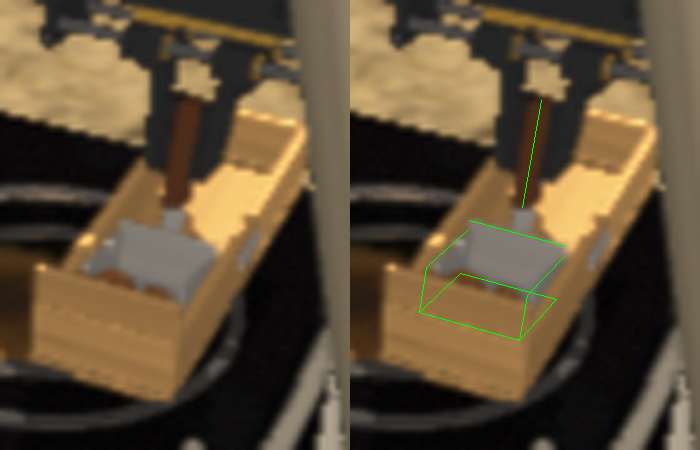

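```bash
python3 -m crank '[[0,[0,0,0],[0,0.05,0]],[0,[0,0,0],[0,0.05,0]],[0,[0.5,0,-1],[0,0.05,0]],[0,[1,0,-3],[0,0.05,0]],[0,[3,0,-8],[0,0,0]],[0,[4,0,-12],[0,0,0]],[0,[4,0,-12],[0,0,0]],[0,[4,0,-12],[0,0,0]]]'
python3 - <<'E'
from h import *
wirepic('top',325,262,385,312,6,'t11.png');wirepic('scene',315,150,385,240,5,'s11.png')
E
```

```text
t: 7.88
position: [429.8, -228.0, 129.7]
ee_rot: [-3.141, -0.447, 1.571]
ft_force: [0.3, -0.6, -1.5]
opening: 0.153
```

View pics/t11.png

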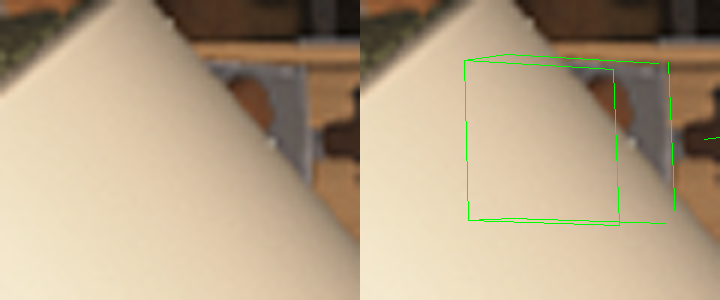

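View pics/s11.png

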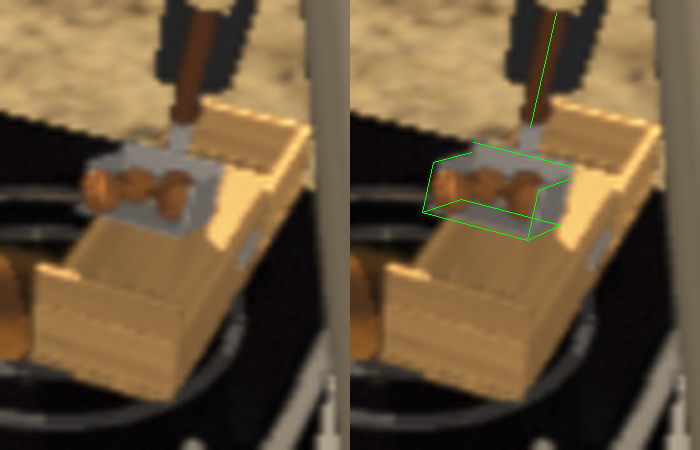

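Run:
```python
from h import *
crop('scene',325,170,365,205,15,'s12.png')
```

```text
(no output)
```

View pics/s12.png

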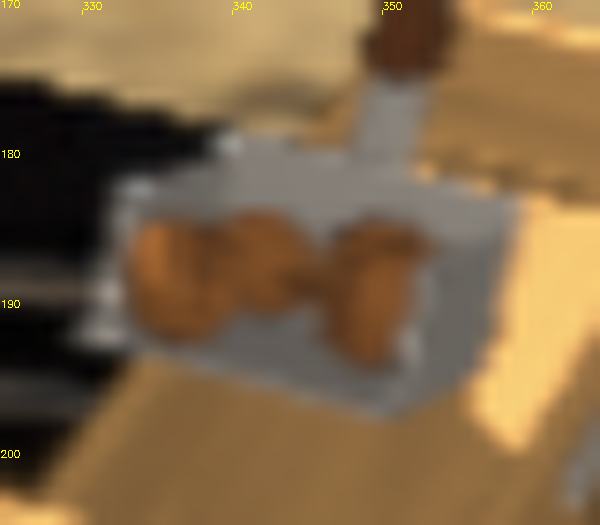

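The view shows all the nuts in the scoop: a left-front nut at (335, 188), one behind it, and two at the right at (349, 187). Next I'll carry it over to the pot, still tipped back.

Run:
```python
from h import *
np.set_printoptions(precision=1,suppress=True)
to([508,-64.6,175])
print(st()[0]['joint_pos'],'salt',px2w('top',299,206,90))
```

```text
tool shift [167.2  78.2  29.6]
[-0.9  0.5  1.5  0.3  1.5 -1. ] salt [616.5 -35.9  90. ]
```

```bash
python3 -m crank '[[0,[2,0,-6],[0,0,0]],[0,[5,1,-6],[0,0,0]],[0,[8,4,0],[0,0,0]],[0,[12,6,2],[0,0,0]],[0,[14,7,4],[0,0,0]],[0,[15,7,5],[0,0,0]],[0,[15,7,5],[0,0,0]],[0,[15,7,5],[0,0,0]]]'
python3 -m crank '[[0,[15,7,5],[0,0,0]],[0,[15,7,5],[0,0,0]],[0,[15,7,4],[0,0,0]],[0,[14,7,3],[0,0,0]],[0,[10,6,2],[0,0,0]],[0,[7,4,2],[0,0,0]],[0,[4,3,0],[0,0,0]],[0,[1,0,0],[0,0,0]]]'
python3 - <<'E'
from h import *
np.set_printoptions(precision=3,suppress=True)
to([508,-64.6,130])
print(st()[0]['joint_pos'])
crop('top',200,160,340,300,4,'t13.png');crop('scene',220,120,360,260,5,'s13.png')
E
```

```text
t: 8.7
position: [469.3, -145.1, 158.1]
ee_rot: [-3.141, -0.45, 1.571]
ft_force: [0.4, 0.0, -1.4]
opening: 0.158
t: 9.37
position: [510.2, -64.5, 174.4]
ee_rot: [3.141, -0.45, 1.572]
ft_force: [0.2, -0.6, -1.3]
opening: 0.157
tool shift [-19.4  -2.2  40. ]
[-0.547  0.444  1.472  0.382  1.479 -0.632]
```

View pics/t13.png

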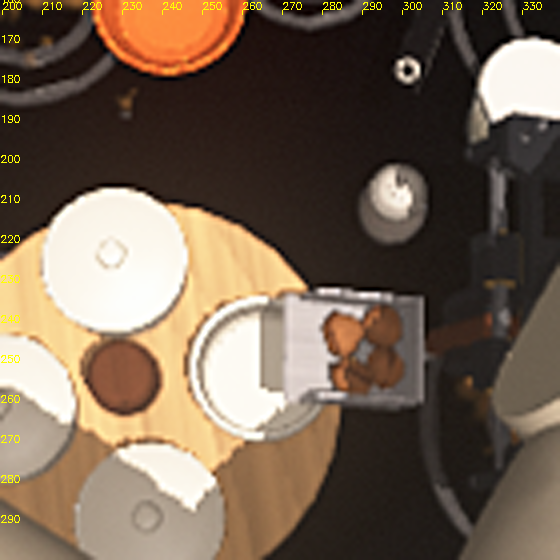

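View pics/s13.png

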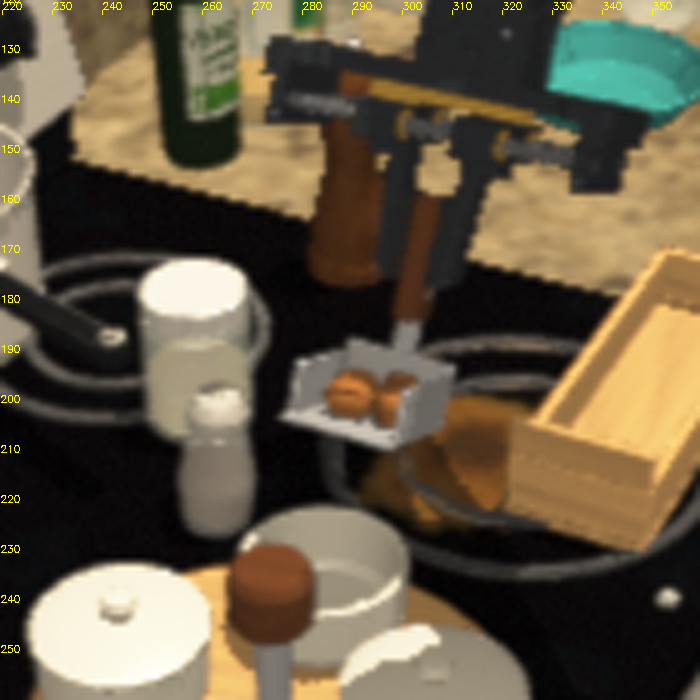

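All four nuts sit deep in the scoop. Now I'll lower it over the pot and pour by turning about the lip: shift (5.9, 0, -5.5) per -0.08 rad.

```bash
python3 -m crank '[[0,[-2,-0.5,5],[0,0,0]],[0,[-4,-0.5,8],[0,0,0]],[0,[-5,-0.5,10],[0,0,0]],[0,[-4,-0.5,8],[0,0,0]],[0,[-4,-0.2,8],[0,0,0]],[0,[-1,0,2],[0,0,0]],[0,[4.9,0,-2.7],[0,-0.08,0]],[0,[4.9,0,-2.7],[0,-0.08,0]]]'
python3 -m crank '[[0,[5.2,0,-2.6],[0,-0.08,0]],[0,[5.4,0,-2.5],[0,-0.08,0]],[0,[5.7,0,-2.5],[0,-0.08,0]],[0,[5.9,0,-5.5],[0,-0.08,0]],[0,[0,0,0],[0,0,0]]]'
python3 - <<'E'
from h import *
np.set_printoptions(precision=3,suppress=True)
g,R=grip(); print('lip',g+R.apply(np.array([35,0,0])-[-37,0,90])); print(st()[0]['joint_pos'])
wirepic('top',230,210,330,290,6,'t14.png');crop('scene',220,120,360,260,5,'s14.png')
E
```

```text
t: 10.13
position: [507.6, -59.5, 136.9]
ee_rot: [-3.141, -0.287, 1.568]
ft_force: [0.7, 0.3, -1.3]
opening: 0.16
t: 10.55
position: [507.7, -36.4, 155.1]
ee_rot: [3.14, 0.033, 1.574]
ft_force: [-0.2, 0.2, -0.8]
opening: 0.158
lip [507.584  33.209  81.484]
[-0.289  0.389  1.549 -0.034  1.193 -0.28 ]
```

View pics/t14.png

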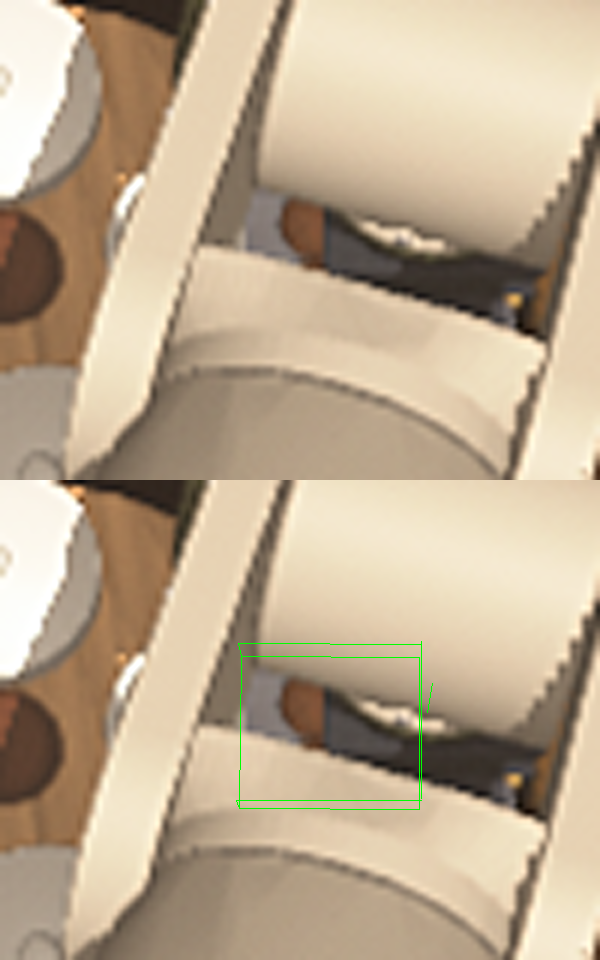

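View pics/s14.png

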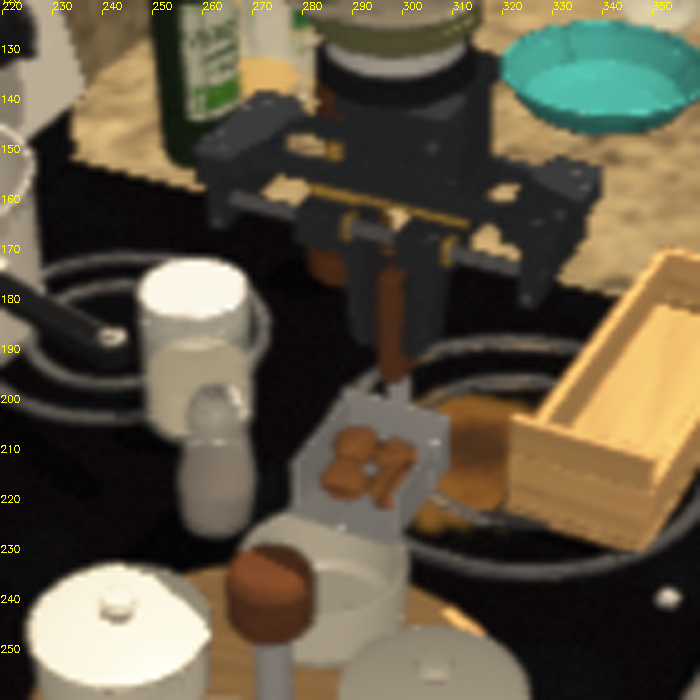

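The lip hangs over the pot at (507.6, 33, 81.5), with all four nuts in it. I'll keep pouring.

```bash
python3 -m crank '[[0,[5.9,0,-5.5],[0,-0.08,0]],[0,[5.9,0,-5.5],[0,-0.08,0]],[0,[5.9,0,-5.5],[0,-0.08,0]],[0,[5.9,0,-5.5],[0,-0.08,0]],[0,[5.9,0,-5.5],[0,-0.08,0]],[0,[5.9,0,-5.5],[0,-0.08,0]],[0,[5.9,0,-5.5],[0,-0.08,0]],[0,[5.9,0,-5.5],[0,-0.08,0]]]'
python3 - <<'E'
from h import *
np.set_printoptions(precision=3,suppress=True)
g,R=grip(); print('lip',g+R.apply(np.array([35,0,0])-[-37,0,90])); print(st()[0]['joint_pos'])
crop('scene',220,120,360,260,5,'s15.png')
E
```

```text
t: 11.32
position: [507.7, 18.4, 180.9]
ee_rot: [-3.141, 0.672, 1.569]
ft_force: [0.6, -0.2, -0.8]
opening: 0.158
lip [507.618  30.324  80.286]
[ 0.109  0.468  1.508 -0.692  1.324  0.341]
```

View pics/s15.png

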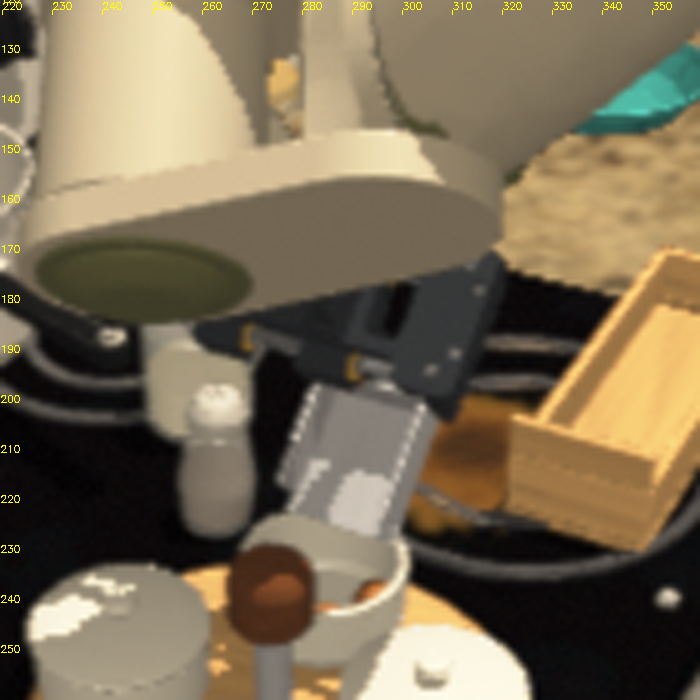

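The scoop is empty and nut edges show inside the pot at (283, 241) and (292, 238). I'll lift, level the scoop and look.

```bash
python3 -m crank '[[0,[-6,0,-8],[0,0,0]],[0,[-12,0,-15],[0,0,0]],[0,[-12,0,-15],[0,0,0]],[0,[-6.7,0,7.6],[0,0.1,0]],[0,[-6.7,0,7.6],[0,0.1,0]],[0,[-6.7,0,7.6],[0,0.1,0]],[0,[-6.7,0,7.6],[0,0.1,0]],[0,[-6.7,0,7.6],[0,0.1,0]]]'
python3 -m crank '[[0,[-6.7,0,7.6],[0,0.1,0]],[0,[-20,0,4],[0,0.072,0]],[0,[-30,0,0],[0,0,0]],[0,[-30,0,0],[0,0,0]],[0,[-10,0,0],[0,0,0]],[0,[0,0,0],[0,0,0]]]'
python3 - <<'E'
from h import *
np.set_printoptions(precision=3,suppress=True)
to([429.8,-304,140],[np.pi,0,np.pi/2])
crop('scene',220,120,360,260,5,'s16.png');crop('top',200,180,340,300,5,'t16.png')
E
```

```text
t: 12.03
position: [508.2, -29.3, 212.7]
ee_rot: [3.136, 0.163, 1.569]
ft_force: [-0.3, 0.1, -0.5]
opening: 0.159
t: 12.53
position: [507.6, -129.0, 202.6]
ee_rot: [3.139, -0.003, 1.567]
ft_force: [0.1, 1.4, -0.8]
opening: 0.155
tool shift [-175.5  -77.2   61.9]
tool turn [ 0.002 -0.003 -0.004]
```

View pics/s16.png

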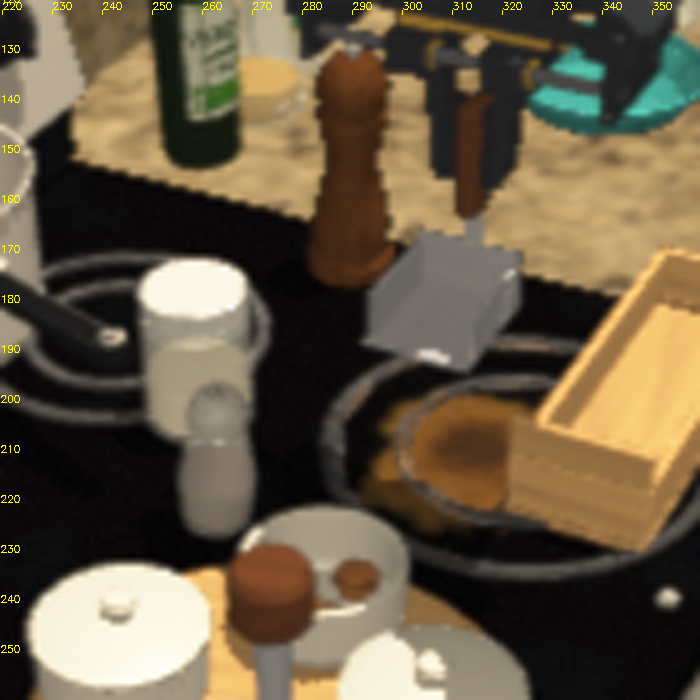

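View pics/t16.png

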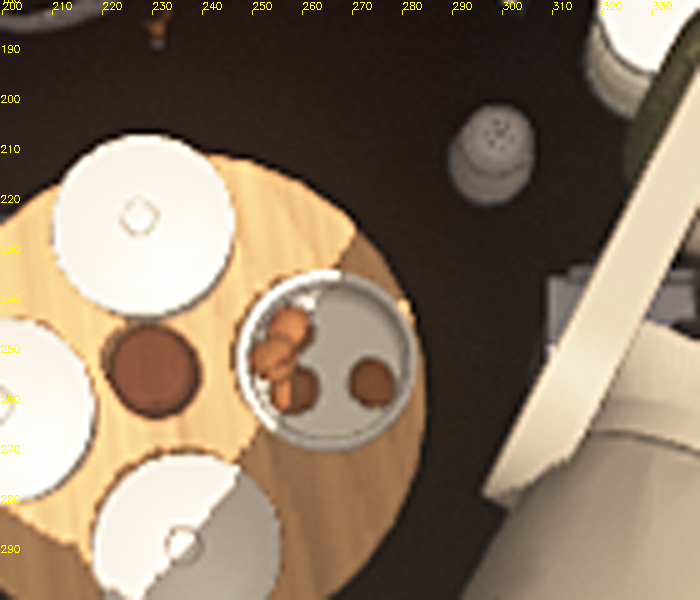

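The top view shows all four nuts in the pot, near (255, 246), (253, 251), (256, 258) and (272, 256). I'll take the scoop back to the box.

```bash
python3 -m crank '[[0,[-14,-6,0],[0,0,0]],[0,[-25,-11,0],[0,0,0]],[0,[-30,-12,4],[0,0,0]],[0,[-32,-12,10],[0,0,0]],[0,[-30,-12,10],[0,0,0]],[0,[-28,-11,10],[0,0,0]],[0,[-22,-9,8],[0,0,0]],[0,[-15,-4.5,4],[0,0,0]]]'
python3 -m crank '[[0,[0,0,8],[0,0,0]],[0,[0,0,12],[0,0,0]],[0,[0,0,10],[0,0,0]],[0,[0,0,0],[0,0,0]]]'
python3 - <<'E'
from h import *
np.set_printoptions(precision=3,suppress=True)
to([430,-325,78.3],[np.pi,0,np.pi/2])
wirepic('top',320,255,440,315,6,'t17.png');wirepic('scene',315,130,395,240,5,'s17.png')
E
```

```text
t: 13.3
position: [429.5, -322.0, 154.9]
ee_rot: [3.142, -0.003, 1.571]
ft_force: [0.3, -1.1, -2.1]
opening: 0.156
t: 13.63
position: [430.3, -319.2, 124.0]
ee_rot: [-3.14, -0.005, 1.573]
ft_force: [-0.3, 0.4, -0.9]
opening: 0.155
tool shift [-6.  -0.2 45.7]
tool turn [-0.001 -0.005  0.002]
```

View pics/t17.png

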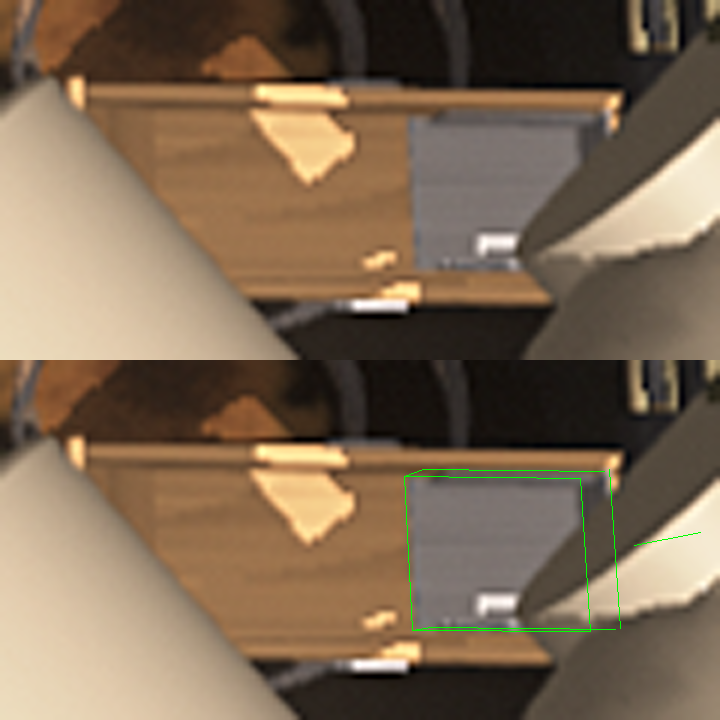

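View pics/s17.png

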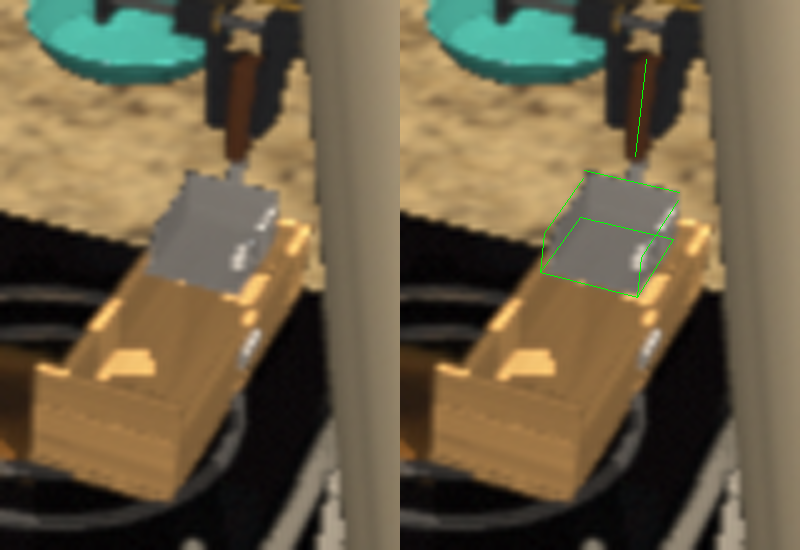

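The scoop is over the box, aligned, and the box is empty. I'll lower it onto the floor.

```bash
python3 -m crank '[[0,[-2,0,12],[0,0,0]],[0,[-2,0,12],[0,0,0]],[0,[0,0,10],[0,0,0]],[0,[0,0,6],[0,0,0]],[0,[0,0,3],[0,0,0]],[0,[0,0,1.5],[0,0,0]],[0,[0,0,0],[0,0,0]]]'
python3 - <<'E'
from h import *
o=st()[0];print(o['position'],o['ft_force'],o['torque'])
wirepic('top',320,255,440,315,6,'t18.png');wirepic('scene',315,130,395,240,5,'s18.png')
E
```

```text
t: 14.32
position: [430.2, -325.4, 81.2]
ee_rot: [3.141, -0.002, 1.571]
ft_force: [0.1, -0.5, -0.2]
opening: 0.161
[ 430.23267499 -325.41512277   81.17606326] [ 0.11308799 -0.52656806 -0.19714902] [-0.02967791 -0.02806075  0.00622923]
```

View pics/s18.png

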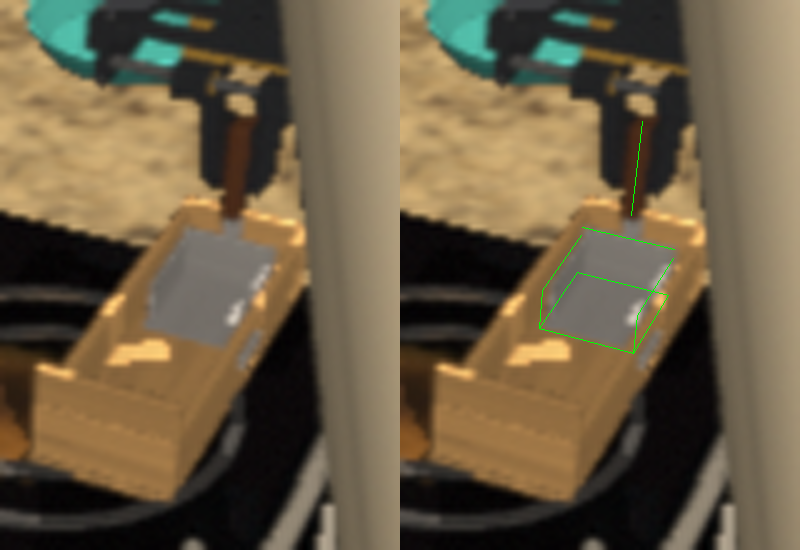

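```bash
python3 -m crank '[[0,[0,0,1],[0,-0.03,0]],[0,[0,0,1],[0,0,0]],[0,[0,0,0.5],[0,0,0]],[0,[0,0,0],[0,0,0]]]'
python3 - <<'E'
from h import *
o=st()[0];print(o['position'],o['ft_force'],o['torque'])
wirepic('scene',315,130,395,240,5,'s19.png')
E
```

```text
t: 14.75
position: [430.7, -326.6, 80.5]
ee_rot: [3.139, 0.031, 1.571]
ft_force: [-1.7, -1.5, 11.2]
opening: 0.16
[ 430.67430301 -326.6489411    80.45144064] [-1.66096141 -1.52764489 11.19651618] [0.24454474 0.35690863 0.07979774]
```

View pics/s19.png

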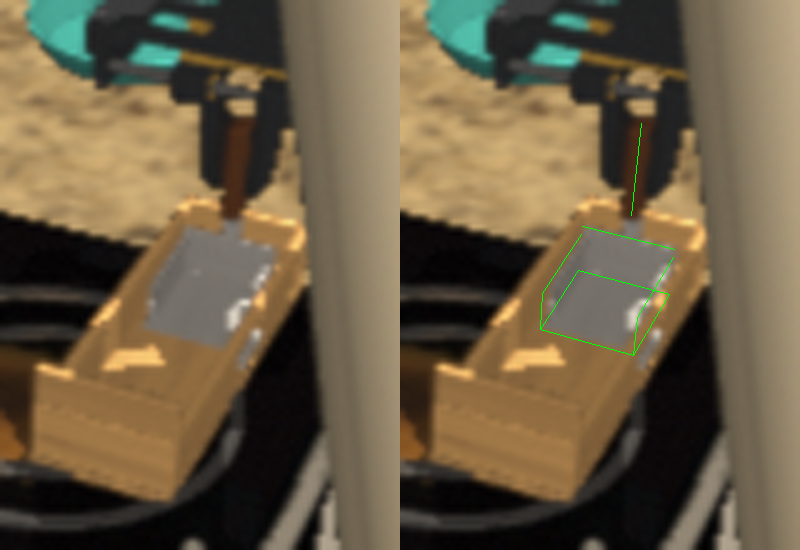

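The scoop is on the floor (11 N contact), so I'll ease off and release.

```bash
python3 -m crank '[[0,[0,0,-1.5],[0,0.03,0]],[0,[0,0,0],[0,0,0]],[1,[0,0,0],[0,0,0]],[1,[0,0,0],[0,0,0]],[1,[0,0,0],[0,0,0]],[1,[0,0,0],[0,0,0]],[1,[0,0,0],[0,0,0]],[1,[0,0,0],[0,0,0]]]'
python3 -m crank '[[1,[0,0,0],[0,0,0]],[1,[0,0,0],[0,0,0]],[1,[0,0,0],[0,0,0]],[1,[0,0,-6],[0,0,0]],[1,[0,0,-20],[0,0,0]],[1,[0,0,-30],[0,0,0]],[1,[0,0,-30],[0,0,0]],[1,[0,0,-20],[0,0,0]]]'
python3 - <<'E'
from h import *
to([494.3,120.2,190])
print(st()[0]['joint_pos'])
crop('scene',310,130,410,240,5,'s20.png');crop('top',320,255,450,315,6,'t20.png')
E
```

```text
t: 15.47
position: [430.1, -325.4, 80.0]
ee_rot: [-3.142, -0.002, 1.571]
ft_force: [0.3, 0.5, 0.2]
opening: 0.582
t: 16.13
position: [430.4, -326.0, 189.2]
ee_rot: [3.14, 0.0, 1.571]
ft_force: [-0.0, -0.4, -0.3]
opening: 1.002
tool shift [446.2  63.9  -0.8]
[-8.68241517e-01  4.03787573e-01  1.41116973e+00  1.35474901e-03
  1.32505094e+00 -8.68683709e-01]
```

View pics/s20.png

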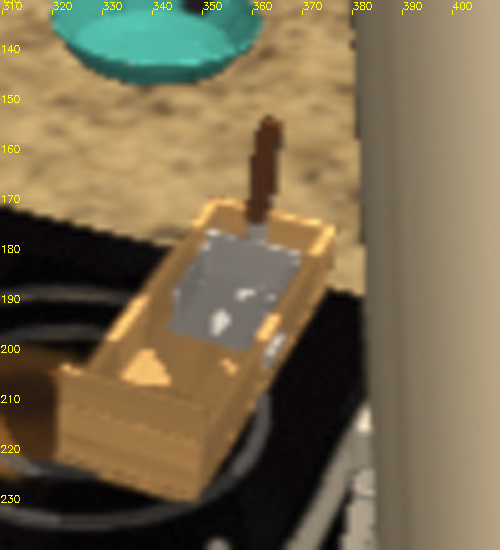

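View pics/t20.png

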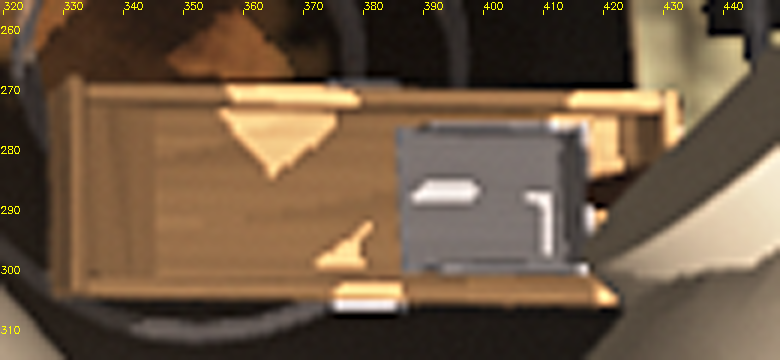

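The scoop stands upright in the box, alone. Moving over the knob next.

```bash
python3 -m crank '[[1,[20,3,-3],[0,0,0]],[1,[34,5,-3],[0,0,0]],[1,[36,5,0],[0,0,0]],[1,[36,5,0],[0,0,0]],[1,[36,5,0],[0,0,0]],[1,[36,5,0],[0,0,0]],[1,[36,5,0],[0,0,0]],[1,[36,5,0],[0,0,0]]]'
python3 -m crank '[[1,[36,5,0],[0,0,0]],[1,[36,5,0],[0,0,0]],[1,[36,5,0],[0,0,0]],[1,[36,5,0],[0,0,0]],[1,[24,4,0],[0,0,0]],[1,[8,2,0],[0,0,0]]]'
python3 -m crank '[[1,[0,0,0],[0,0,-0.12]],[1,[0,0,0],[0,0,-0.12]],[1,[0,0,0],[0,0,-0.12]],[1,[0,0,0],[0,0,-0.12]],[1,[0,0,0],[0,0,-0.12]],[1,[0,0,0],[0,0,-0.12]],[1,[0,0,0],[0,0,-0.12]],[1,[0,0,0],[0,0,-0.12]]]'
python3 - <<'E'
from h import *
to([494.3,120.2,95.5],[np.pi,0,2.53])
print(st()[0]['joint_pos'])
crop('scene',200,100,350,310,3,'s21.png');crop('top',150,180,340,330,4,'t21.png')
E
```

```text
t: 16.9
position: [467.6, -53.9, 191.8]
ee_rot: [-3.14, -0.003, 1.571]
ft_force: [1.3, 0.5, 0.1]
opening: 0.996
t: 17.4
position: [493.6, 123.2, 192.0]
ee_rot: [-3.14, -0.003, 1.574]
ft_force: [-0.8, -0.4, -0.5]
opening: 0.998
t: 18.07
position: [493.8, 119.4, 192.2]
ee_rot: [3.141, -0.002, 2.536]
ft_force: [0.4, 0.8, 0.1]
opening: 1.003
tool shift [-0.2  0.9 96.7]
tool turn [ 0.001 -0.002  0.006]
[ 0.00302259  0.34917283  1.49074294  0.00177224  1.30316241 -0.96269588]
```

View pics/s21.png

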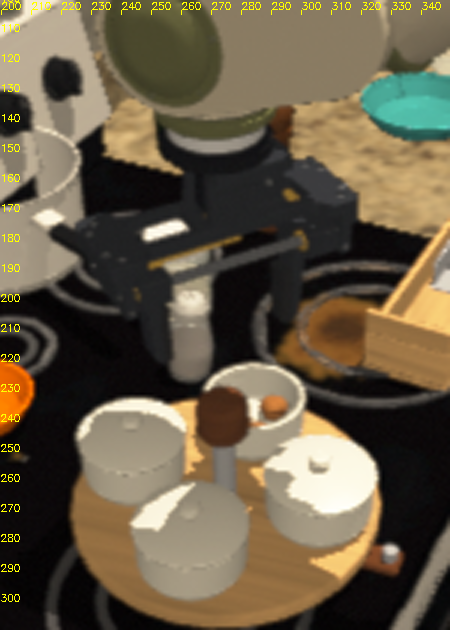

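View pics/t21.png

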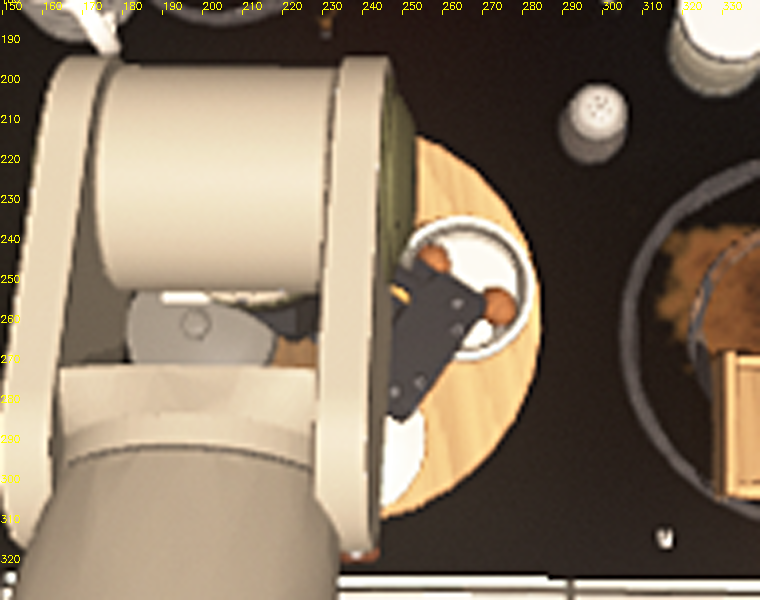

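The hand is centred on the knob with the fingers over the gaps between lids. Descending and closing now.

```bash
python3 -m crank '[[1,[0,0.5,12],[0,0,0]],[1,[0,0.4,25],[0,0,0]],[1,[0,0,25],[0,0,0]],[1,[0,0,20],[0,0,0]],[1,[0,0,10],[0,0,0]],[1,[0,0,4],[0,0,0]],[1,[0,0,0],[0,0,0]]]'
python3 -m crank '[[0,[0,0,0],[0,0,0]],[0,[0,0,0],[0,0,0]],[0,[0,0,0],[0,0,0]],[0,[0,0,0],[0,0,0]],[0,[0,0,0],[0,0,0]],[0,[0,0,0],[0,0,0]],[0,[0,0,0],[0,0,0]],[0,[0,0,0],[0,0,0]]]'
python3 -m crank '[[0,[0,0,0],[0,0,0]],[0,[0,0,0],[0,0,0]],[0,[0,0,0],[0,0,0]],[0,[0,0,0],[0,0,0]]]'
```

```text
t: 18.75
position: [494.2, 120.8, 96.0]
ee_rot: [3.141, -0.003, 2.528]
ft_force: [0.5, 0.3, -0.3]
opening: 1.002
t: 19.42
position: [495.0, 121.7, 97.0]
ee_rot: [3.138, -0.001, 2.531]
ft_force: [2.5, 3.8, -0.1]
opening: 0.462
t: 19.75
position: [495.0, 121.7, 97.0]
ee_rot: [3.139, -0.001, 2.531]
ft_force: [2.6, 4.4, 0.0]
opening: 0.462
```

The knob is gripped (40.7 mm) with a 5 N side load, so I'll recentre by 1 mm. Then I'll turn about -86° clockwise before measuring again.

```bash
python3 -m crank '[[0,[0,1,0],[0,0,0.02]],[0,[0,0,0],[0,0,0.06]],[0,[0,0,0],[0,0,0.09]],[0,[0,0,0],[0,0,0.1]],[0,[0,0,0],[0,0,0.1]],[0,[0,0,0],[0,0,0.1]],[0,[0,0,0],[0,0,0.1]],[0,[0,0,0],[0,0,0.1]]]'
python3 -m crank '[[0,[0,0,0],[0,0,0.1]],[0,[0,0,0],[0,0,0.1]],[0,[0,0,0],[0,0,0.1]],[0,[0,0,0],[0,0,0.1]],[0,[0,0,0],[0,0,0.1]],[0,[0,0,0],[0,0,0.1]],[0,[0,0,0],[0,0,0.1]],[0,[0,0,0],[0,0,0.06]]]'
python3 -m crank '[[0,[0,0,0],[0,0,0.05]],[0,[0,0,0],[0,0,0.02]],[0,[0,0,0],[0,0,0]],[0,[0,0,0],[0,0,0]]]'
python3 - <<'E'
from h import *
crop('scene',200,190,350,320,5,'s22.png');crop('top',150,190,310,330,5,'t22.png')
E
```

```text
t: 20.42
position: [496.1, 122.4, 97.1]
ee_rot: [3.139, -0.002, 1.855]
ft_force: [5.4, 4.6, -2.8]
opening: 0.464
t: 21.08
position: [497.5, 122.3, 97.1]
ee_rot: [3.138, -0.005, 1.095]
ft_force: [12.0, 3.7, -6.6]
opening: 0.459
t: 21.42
position: [497.6, 122.2, 97.1]
ee_rot: [3.138, -0.005, 1.029]
ft_force: [11.5, 3.4, -6.9]
opening: 0.461
```

View pics/s22.png

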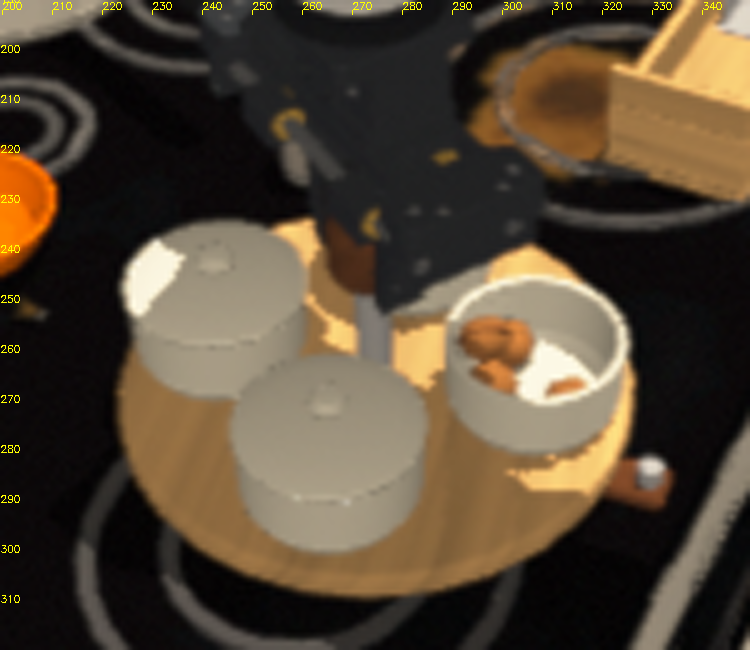

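View pics/t22.png

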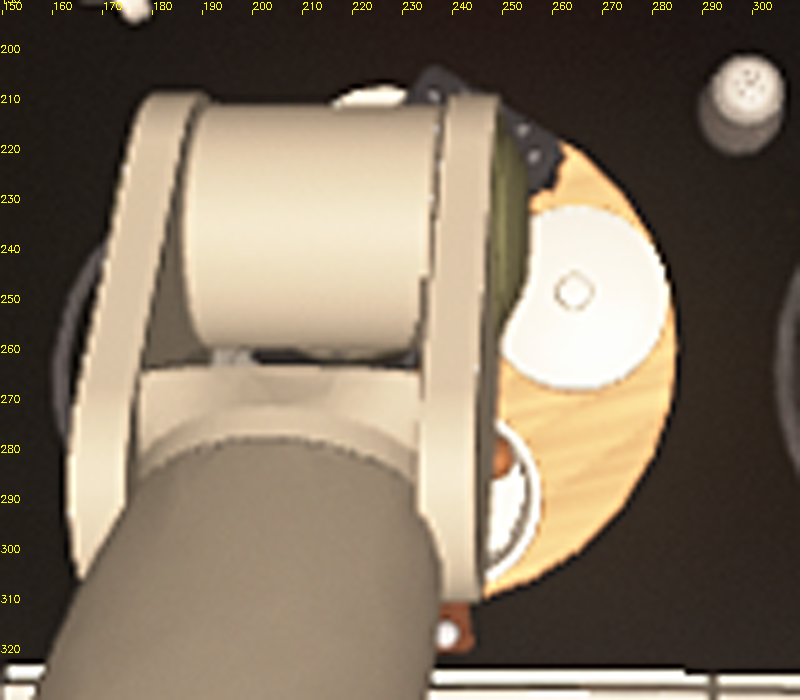

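The open pot with its nuts is nearly at the stud. The scene crop has its rim centre at (306.9, 257.4), lid buttons at (242.3, 241.1) and (264.7, 269.5), and the stud top at (329.7, 283.1). The top crop has a button at (264.3, 247.7) and the stud at (238.9, 315.9). I'll fit the angles jointly.

```bash
cat > fit.py <<'E'
from h import *
from scipy.optimize import least_squares
# (cam, kind, u,v); lid k: azimuth phi+90k from open pot ; epoch
def run(obs,nep):
    def pred(p,o):
        n,ep,kind,u,v=o; ax,ay,psi=p[:3]; off=p[3:5] if n=='top' else np.zeros(2)
        if kind=='stud': a,r,z=psi,139,p[5]
        elif kind=='knob': a,r,z=0,0,131
        else: a,r,z=p[6+ep]+kind*np.pi/2,78,(71 if kind==0 else 93)
        return w2px(n,[ax+off[0]+r*np.cos(a),ay+off[1]+r*np.sin(a),z])-[u,v]
    p0=np.r_[495,120.5,-3.04,0,0,22,START[:nep]]
    s=least_squares(lambda p:np.r_[np.hstack([pred(p,o) for o in obs]),p[3:5]/2,(p[5]-22)/4],p0)
    cov=np.linalg.inv(s.jac.T@s.jac)*.5**2
    print('axis',s.x[:2].round(1),'stud az',np.degrees(s.x[2]).round(2),'off',s.x[3:5].round(1),'zstud',s.x[5].round(1),'phi',np.degrees(s.x[6:]).round(2))
    for e in range(nep): print('epoch',e,'angle deg',np.degrees(s.x[6+e]-s.x[2]).round(2),'+-',np.degrees(np.sqrt(cov[6+e,6+e]+cov[2,2]-2*cov[2,6+e])).round(2))
    for o in obs: print(o,pred(s.x,o).round(2))
START=np.radians([-80,-166,-173.5,-173.5])
OBS=[('top',0,'knob',230,254),('top',0,1,227.25,223),('top',0,2,198.25,260.5),('top',0,3,236.25,288.5),('top',0,0,264.75,251.5),('top',0,'stud',238.5,316.25),
('scene',0,3,305.8,253.7),('scene',0,1,243.2,240.7),('scene',0,2,262.5,270),('scene',0,'stud',329.5,282),
('scene',1,0,306.9,257.4),('scene',1,2,242.3,241.1),('scene',1,3,264.7,269.5),('scene',1,'stud',329.7,283.1),('top',1,1,264.3,247.7),('top',1,'stud',238.9,315.9)]
if __name__=='__main__': run(OBS,2)
E
python3 fit.py
```

```text
axis [494.8 123.6] stud az -173.91 off [ 1.2 -2.5] zstud 22.1 phi [ -80.34 -166.13]
epoch 0 angle deg 93.57 +- 0.49
epoch 1 angle deg 7.78 +- 0.61
('top', 0, 'knob', 230, 254) [-0.5 -1. ]
('top', 0, 1, 227.25, 223) [-0.29 -0.1 ]
('top', 0, 2, 198.25, 260.5) [-0.36  0.18]
('top', 0, 3, 236.25, 288.5) [-0.32  0.53]
('top', 0, 0, 264.75, 251.5) [ 0.19 -0.01]
('top', 0, 'stud', 238.5, 316.25) [0.19 0.35]
('scene', 0, 3, 305.8, 253.7) [ 0.41 -1.12]
('scene', 0, 1, 243.2, 240.7) [-0.45 -1.1 ]
('scene', 0, 2, 262.5, 270) [-0.1  -0.93]
('scene', 0, 'stud', 329.5, 282) [0.42 0.59]
('scene', 1, 0, 306.9, 257.4) [-0.32  0.5 ]
('scene', 1, 2, 242.3, 241.1) [-0.38  0.05]
('scene', 1, 3, 264.7, 269.5) [0.2  0.06]
('scene', 1, 'stud', 329.7, 283.1) [ 0.22 -0.51]
('top', 1, 1, 264.3, 247.7) [-0.12 -0.01]
('top', 1, 'stud', 238.9, 315.9) [-0.21  0.7 ]
```

The tool turned 86.1° and the fit gives 85.8°, so there was no slip. 7.7° remains (0.134 rad). I'll turn that while moving about 2.5 mm in +x to relieve the 12 N side load.

```bash
python3 -m crank '[[0,[0.6,0.7,0],[0,0,0.02]],[0,[0.6,0.7,0],[0,0,0.04]],[0,[0.5,0.5,0.5],[0,0,0.04]],[0,[0,0,0.5],[0,0,0.024]],[0,[0,0,0],[0,0,0.01]],[0,[0,0,0],[0,0,0]],[0,[0,0,0],[0,0,0]]]'
python3 - <<'E'
from h import *
print(st()[0]['torque'])
crop('scene',225,225,345,315,6,'s23.png');crop('top',150,190,310,330,5,'t23.png')
E
```

```text
t: 22.1
position: [497.8, 122.1, 96.9]
ee_rot: [3.142, -0.002, 0.896]
ft_force: [-3.3, -1.1, 11.2]
opening: 0.46
[-0.27752318  0.3744591  -0.06808141]
```

View pics/s23.png

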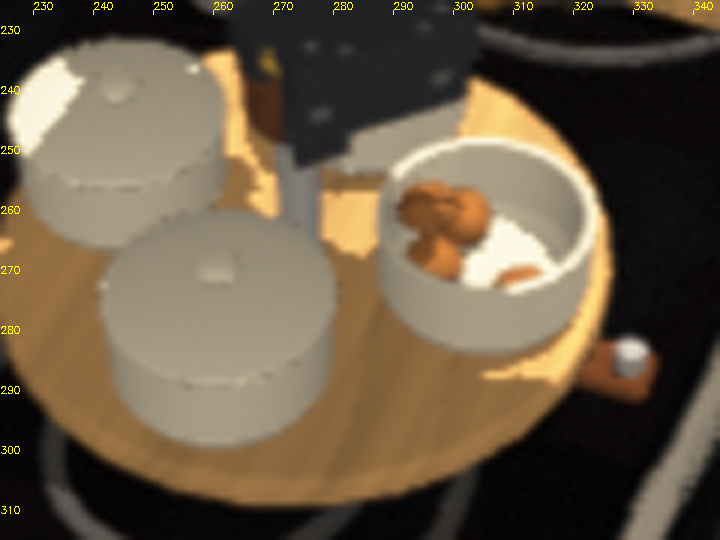

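View pics/t23.png

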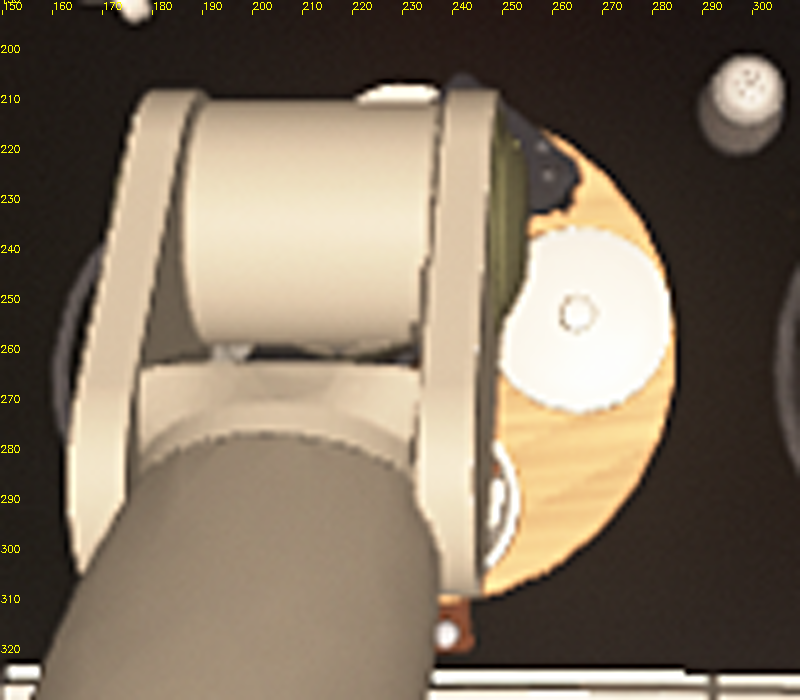

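Run:
```python
from fit import *
OBS+=[('scene',2,0,306.2,260.3),('scene',2,2,244.2,238.6),('scene',2,3,260.5,268.8),('scene',2,'stud',329.8,282.2),('top',2,1,265.1,252.3),('top',2,'stud',238.9,315.9)]
run(OBS,3)
```

```text
axis [494.6 123.4] stud az -173.88 off [ 1.4 -2.4] zstud 22.2 phi [ -80.37 -166.19 -173.6 ]
epoch 0 angle deg 93.51 +- 0.45
epoch 1 angle deg 7.69 +- 0.58
epoch 2 angle deg 0.28 +- 0.57
('top', 0, 'knob', 230, 254) [-0.46 -1.02]
('top', 0, 1, 227.25, 223) [-0.23 -0.13]
('top', 0, 2, 198.25, 260.5) [-0.32  0.14]
('top', 0, 3, 236.25, 288.5) [-0.3   0.51]
('top', 0, 0, 264.75, 251.5) [ 0.23 -0.02]
('top', 0, 'stud', 238.5, 316.25) [0.26 0.32]
('scene', 0, 3, 305.8, 253.7) [ 0.5  -1.14]
('scene', 0, 1, 243.2, 240.7) [-0.35 -1.14]
('scene', 0, 2, 262.5, 270) [-0.02 -0.97]
('scene', 0, 'stud', 329.5, 282) [0.52 0.48]
('scene', 1, 0, 306.9, 257.4) [-0.24  0.49]
('scene', 1, 2, 242.3, 241.1) [-0.27 -0.  ]
('scene', 1, 3, 264.7, 269.5) [0.27 0.01]
('scene', 1, 'stud', 329.7, 283.1) [ 0.32 -0.62]
('top', 1, 1, 264.3, 247.7) [-0.07 -0.  ]
('top', 1, 'stud', 238.9, 315.9) [-0.14  0.67]
('scene', 2, 0, 306.2, 260.3) [-0.63  0.53]
('scene', 2, 2, 244.2, 238.6) [-0.6 -0.2]
('scene', 2, 3, 260.5, 268.8) [ 0.11 -0.23]
('scene', 2, 'stud', 329.8, 282.2) [0.22 0.28]
('top', 2, 1, 265.1, 252.3) [-0.18 -0.36]
('top', 2, 'stud', 238.9, 315.9) [-0.14  0.67]
```

The angle is 0.3 ± 0.6°, so the pot is square to the stud. I'll relieve the 11 N vertical push, settle while gripping, and do a last check.

```bash
python3 -m crank '[[0,[0,0,-0.6],[0,0,0]],[0,[0,0,0],[0,0,0]],[0,[0,0,0],[0,0,0]],[0,[0,0,0],[0,0,0]],[0,[0,0,0],[0,0,0]],[0,[0,0,0],[0,0,0]]]'
python3 - <<'E'
from h import *
print(abs(st()[0]['qd']).max())
cv2.imwrite('pics/sf.png',robot.read_camera('scene')[:,:,::-1]);cv2.imwrite('pics/tf.png',robot.read_camera('top')[:,:,::-1])
E
```

```text
t: 22.7
position: [497.8, 122.1, 97.0]
ee_rot: [-3.141, -0.001, 0.896]
ft_force: [-1.4, -2.1, 6.8]
opening: 0.459
0.001793726526343204
```

View pics/sf.png

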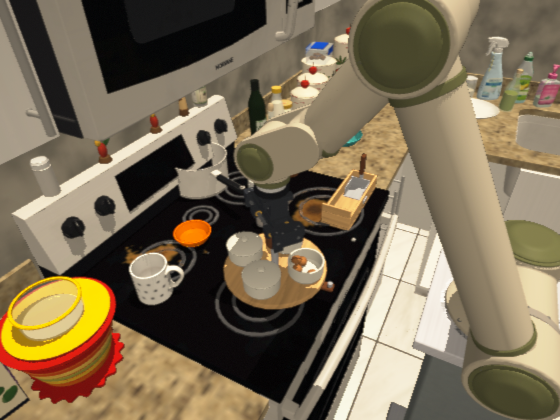

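View pics/tf.png

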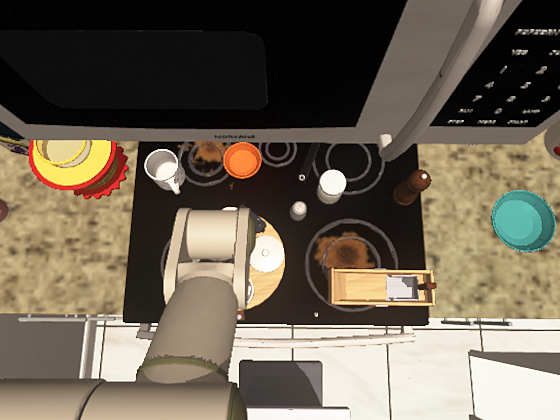

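The final views show the scoop upright in the box (handle at about (428, 286) in the top view) and the nuts in the pot by the stud. Salt (299, 210), jar (332, 183), mill (410, 188), mug (163, 168) and dish (241, 160) are where they were. Handing in.

```bash
python3 -c "
from rig import robot
print(robot.sign_off())"
```

```text
the job is handed in; nothing more can be done
None
```

The job is done and handed in at about 23 s. I scooped up all four walnuts and tipped them into the open pot. I then stood the scoop back in the box and turned the carousel by its knob to the front stud. The fingers are still gripping the knob.

**Last checks**
- **Nuts:** the top view after pouring showed all four in the pot and the box empty. The fingers closed only on the scoop handle and the knob.
- **Scoop:** it stands upright in the box, about 15 mm further forward than where it started.
- **Carousel angle:** the camera fit puts the open pot 0.3° ± 0.6° from the stud. The tool turned about 93.7°, against 93.5° wanted, so the knob did not slip in the fingers.
- **Bystanders:** salt, jar, mill, mug and dish look unmoved in the final pictures.
- **Still at hand-in:** joint speeds were near zero, with about 7 N left pushing up on the wrist.

**What disagreed**
- The knob axis is about (497, 121) mm by the grip. The cameras put it at (494–496, 120–123) mm, which is roughly within their 2 mm calibration.
- The side force on the knob reached about 12 N during the turn. I eased it off before handing in.
- The scoop slipped roughly 2 mm in the grip during the job, so it met the box floor a little early, with 11 N. I backed off before letting go.

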